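Stow the lathe accessories and lock the bay cover

TASK

Put the steel lathe accessories that lie about the bench away in the well of the plywood accessory bay, then close the bay: swing its cam lever aside, tilt the aluminium cover panel in through the opening (far end first, under the wide lip on the lever side) until it lies flat on the ledges beneath the lips, and draw it back, away from the lever, until it comes up against the end stop. Last, swing the cam lever fully back to lock the panel in, and leave the other things on the bench where they are.

Things in the scene. Friction and masses are not known exactly. Their poses are not given: they have to be found in the camera images.
- bay: Fixed open-topped plywood box, 267 (x) x 176 (y) x 102 mm high; origin under its centre at bench height, z up. All bay numbers are mm in this frame. Inside: y -80 to 80, end walls' inner faces at x -125 and x 126. Two steel lips (z 98 to 102) cover x -133 to -110 (narrow) and x 60 to 134 (wide, carries the lever): from above the opening is x -110 to 60, 170 x 160.
- bay_well (a point): Middle of the well's floor, bay (-22, 0, 4). The well spans bay x -85 to 40, y -80 to 80, between two plywood ledges, whose tops are at z 70, 66 above this floor. The 8 mm side walls stand to z 80 beside the opening and to z 102 beside the lips.
- bay_wide_ledge (a point): Bay (60, 0, 70): on the wide ledge (x 40 to 126, top z 70), straight below the edge of the wide lip, 28 mm under it. Panel (200 long) goes in here nose down, tilted about 18 degrees, its end under the lip as far as bay x 102 (the swung-aside cam begins at x 110); then the other end is lowered past the narrow lip.
- bay_stop (a point): Bay (-125, 0, 73): the end stop, the inner face of the end wall under the narrow lip, half-way up a seated panel's edge. The narrow ledge runs from here to x -85, top z 70. A panel drawn home touches this face, its middle then at bay x -25.
- cam (a joint): Cam lever, turns about a vertical axis at bay x 117, y 0; rad, anticlockwise from above, 0 to 1.6. 0 = locked: arm along bay +x, off the box; the nose under the lip (40 long, 14 wide, z 75 to 97) points to -x, 2 mm behind a panel at its stop. 1.57 = freed: arm along bay +y, nose aside. Starts locked or nearly, barring the panel. Stiff (2 N at the knob), stays put. Locked: under 0.2.
- cam_knob (a point): Middle of the part to hold of the lever's upright round black knob, diameter 18 mm, at 65 mm from the lever's axis; its top is 19 mm above this point, the lever arm (16 wide) ends 20 mm below it. 141 mm above the bench.
- cam_pivot (a point): Point on the cam lever's vertical axis, at the same height as cam_knob.
- panel_grip (a point): Centre of the wooden grip block on the cover panel, an aluminium plate 200 (its x) x 150 (y) x 6 mm, 0.5 kg, lying on the bench grip up. The block, on the middle of its top, is 20 thick (x) x 70 long (y) x 50 high; this point is 31 above the underside, 25 below the block's top. z is the panel's normal; a half turn changes nothing. On the ledges this point is at bay z 101; home at bay x -25.
- faceplate_mid (a point): Half-way up a steel faceplate standing upright: disc of 54 mm diameter, 10 mm high, under an upright shank of 32 mm diameter; 60 mm high in all, 0.35 kg more or less. May be absent.
- chuck_mid (a point): Half-way up a steel lathe chuck, a dark disc of 50 mm diameter, 22 mm high, under an upright shank of 32 mm diameter; 60 mm high in all, 0.35 kg more or less. May be absent.
- arbor_mid (a point): Half-way up a steel arbor: flange of 40 mm diameter, 14 mm high, under an upright shank of 32 mm diameter; 60 mm high in all, 0.35 kg more or less. May be absent.
- jaws_mid (a point): Half-way up a steel jaw carrier: dark square block 42 x 42 mm, 18 mm high, under an upright shank of 32 mm diameter; 60 mm high in all, 0.35 kg more or less. May be absent.
- bowl: Turned wooden bowl, 100 mm across, 50 high; origin under its centre. A bystander, leave it.
- spindle: Turned wooden finial, 48 mm across the foot, 95 high; origin under its centre. A bystander, leave it.
- tin: Open bare tin, 76 mm across, 90 high; origin under its centre. A bystander, leave it.
- oil: Amber oil bottle, 60 mm across, 150 high; origin under its centre. A bystander, leave it.
- blank: Disc of wood for turning, 120 mm across, 40 high; origin under its centre. A bystander, leave it.
- gouge: Turning gouge lying along its x, 320 mm long, 34 high; origin on the bench under its middle. A bystander, leave it.
- chuck_key: Steel T-shaped chuck key lying flat, 90 x 90 mm, 16 high; origin on the bench under its middle. A bystander, leave it.
Things that resemble listed ones, but are neither listed nor needed, are in the scene too. Leave any yellow look-alike of the part that bears jaws_mid alone.

How it is judged (in metres and radians):
On the way, in this order (a step that is already met when the one before it is completed fails the run):
1. the cam lever is swung aside and every accessory present is in the well (value of joint cam above 1 rad and x of faceplate_mid in the frame of bay between -0.085 and 0.04 m and y of faceplate_mid in the frame of bay between -0.08 and 0.08 m and z of faceplate_mid in the frame of bay between 0 and 0.06 m and x of chuck_mid in the frame of bay between -0.085 and 0.04 m and y of chuck_mid in the frame of bay between -0.08 and 0.08 m and z of chuck_mid in the frame of bay between 0 and 0.06 m and x of arbor_mid in the frame of bay between -0.085 and 0.04 m and y of arbor_mid in the frame of bay between -0.08 and 0.08 m and z of arbor_mid in the frame of bay between 0 and 0.06 m and x of jaws_mid in the frame of bay between -0.085 and 0.04 m and y of jaws_mid in the frame of bay between -0.08 and 0.08 m and z of jaws_mid in the frame of bay between 0 and 0.06 m), for 0.2 s.
2. the panel lies flat on the ledges against the end stop, the cam still aside (value of joint cam above 0.9 rad and x of panel_grip in the frame of bay between -0.031 and -0.019 m and y of panel_grip in the frame of bay between -0.012 and 0.012 m and z of panel_grip in the frame of bay between 0.096 and 0.106 m and angle between panel_grip's own z axis and vertical below 0.05 rad), for 0.2 s.
At the end, for the whole second after the job is handed in: Every accessory present is in the well between the ledges (standing or lying, below the panel), the panel lies flat (within 0.05 rad) on the ledges under both lips and within 6 mm of its place against the end stop, and the cam lever is within 0.2 rad of fully locked (value of joint cam below 0.2 rad and x of faceplate_mid in the frame of bay between -0.085 and 0.04 m and y of faceplate_mid in the frame of bay between -0.08 and 0.08 m and z of faceplate_mid in the frame of bay between 0 and 0.06 m and x of chuck_mid in the frame of bay between -0.085 and 0.04 m and y of chuck_mid in the frame of bay between -0.08 and 0.08 m and z of chuck_mid in the frame of bay between 0 and 0.06 m and x of arbor_mid in the frame of bay between -0.085 and 0.04 m and y of arbor_mid in the frame of bay between -0.08 and 0.08 m and z of arbor_mid in the frame of bay between 0 and 0.06 m and x of jaws_mid in the frame of bay between -0.085 and 0.04 m and y of jaws_mid in the frame of bay between -0.08 and 0.08 m and z of jaws_mid in the frame of bay between 0 and 0.06 m and x of panel_grip in the frame of bay between -0.031 and -0.019 m and y of panel_grip in the frame of bay between -0.012 and 0.012 m and z of panel_grip in the frame of bay between 0.096 and 0.106 m and angle between panel_grip's own z axis and vertical below 0.05 rad); the robot touches nothing.
It fails at once if a bystander (bowl, finial, tin, bottle, wooden disc, gouge, chuck key) is knocked more than 40 mm from its place (distance of any of bowl, spindle, tin, oil, blank, gouge, chuck_key from where it was at the start of the episode above 0.04 m).
Of faceplate, chuck, arbor, jaws only 2 to 4 are there at a start; the rules pass over those that are not, and their reading is None.
At some moment in a run one of faceplate, chuck, arbor, jaws may be knocked a few centimetres aside while the robot is not near it.
It also fails if it takes over 210 s, if anything falls off the work surface, if the arm or the gripper's body presses on something with over 40 N, if the wrist force passes 120 N, or if a joint passes its speed limit or range.

ROBOT

A 7-joint arm with a two-finger parallel gripper is mounted at the origin on the work surface. World frame = base frame: x ahead of the robot, y to its left, z up, the work surface at z = 0. Lengths are in mm, angles in rad, forces in N, time in s.
With the tool pointing down it reaches from about 425 to 950 mm from the base axis. Payload 16.7 kg.
Tool frame: the origin (TCP) lies midway between the tips of the shut fingers; the grasp point (between the pads) lies 19 mm behind it; z points along the fingers, y is the direction in which the jaws open and shut (so a half turn about z gives the same grasp; the last joint's range is limited). The gripper opens to 94 mm and grips with 3 to 60 N. Pads are 16 mm wide; open, the fingers measure 119 mm over their backs; the gripper's body (75 mm by 177 mm) begins 78 mm behind the grasp point.
Start: joints at [-1.442, 0.426, 0.074, 1.606, -0.034, 1.111, -0.067], TCP at [185.117, 649.081, 205.467] pointing down, gripper open.
Joint ranges: [-2.85, 2.85], [-0.5, 2.14], [-1.23, 1.37], [0.21, 2.46], [-1.02, 4.16], [0.16, 2.05], [-2.73, 2.73]. Speed limits (rad/s): [1.89, 1.89, 2.39, 2.39, 3.01, 3.01, 3.01].

INTERFACE

Orientations are given as a unit quaternion [w, x, y, z].
In Python, from rig import get_state, read_camera, camera_model, manip gives the robot as it stands.
- The arm moves only by the tool send_rows, never from a script. Its arguments are lists of equal length, an entry for each row: "travel": the shift along the world's x, y, z in units of 60 mm (1.0 is 60 mm), a list of three; "rotation": the turn, a rotation vector about the world's x, y, z in units of 5 degrees (1.0 is 5 degrees), a list of three; "jaw": the closure in counts, from 0 (fully open) to 255 (shut). In form: {"travel": [[dx, dy, dz], ...], "rotation": [[ax, ay, az], ...], "jaw": [jaw, ...]}. A call has exactly 5 rows; each row shifts and turns the commanded pose from where the row before left it; what a row does not reach is not made up. A row lasts 1/8 s, in which the tool goes at most 62.5 mm and 10.7 degrees, less where a joint would pass 70% of its speed; a pose out of reach is approached as far as the arm can. A call is refused whole if a number of a shift passes 1 or a number of a turn 1, either way. A call with a gripper value outside its range is refused whole. The fingers move at their own pace and stop on an object; "squeeze" is the grip in N (left out, the last holds). Time passes only in rows, so rows that do not move let the fingers close, or fill a call up. It gives the time, the measured TCP pose, the force and the opening at its end, in the units of the state.
- get_state(): the state, without advancing time (a new reading comes with each control period).
- read_camera(name): name is "scene" or "top" or "wrist"; returns the picture (400x640x3 uint8, blue, green, red); there is no depth.
- camera_model(name): a dict with "vertical_fov" (degrees; the focal length in pixels is half the picture's height over the tangent of half this angle, whatever the lens; pixels are square), "cx", "cy" (the principal point, pixels), "pose" (4x4, takes a point from camera to world coordinates); the wrist camera has in their place "mount" (4x4, takes a point from camera to tool coordinates, whose origin is the TCP and whose axes are the flange's). Camera axes: x right, y up, looking along -z (the intrinsics and any distortion apply to the point x, -y, -z); pixel columns grow to the right and rows downward; lengths in mm; the calibration is good to about 2 mm. A picture is of the moment at which its call begins: read the wrist's pose just before it. camera_model takes no time and is no camera call.
- manip.finish_job(): hands the job in, once; it reports no verdict.
The state is a dict: "time_s": time; "joint_positions": joint angles; "joint_vel": joint speeds; "tau": joint torques, N m; "eef_pos": TCP position; "eef_rot": TCP orientation; "contact_force": force on the tool from outside, world axes, zero at the start; "torque": the same for the moment, N m; "gripper_width": finger opening in mm.
Only numpy, scipy, OpenCV 4.12 (cv2) and the standard library are available. Lean on these libraries where they do the work, as an engineer would, in place of code of your own. Each camera call takes 0.05 s, during which the arm holds its last target.

## Working session

There is one attempt and no reset: what is moved stays moved. The work goes in short steps, Python scripts to look and compute and a tool call to move; the robot and the scene stay as the last step left them, time stands still between calls to the robot, and variables do not carry over. Pictures are saved under pics/ and viewed, and the job is handed in when it is done.

Besides the shell and the picture viewer there is one more tool, called after "Emit:" in YAML: its name, and indented under it one key for each argument. send_rows: Moves the arm, as the interface text tells. Its arguments: {"type":"object","properties":{"travel":{"type":"array","items":{"type":"array","items":{"type":"number"}}},"rotation":{"type":"array","items":{"type":"array","items":{"type":"number"}}},"jaw":{"type":"array","items":{"type":"number"}},"squeeze":{"type":"number"}},"required":["travel","rotation","jaw"]}

```bash
ls; mkdir -p pics
python3 - <<'E'
from rig import get_state, read_camera, camera_model, manip
import cv2, json
s=get_state(); print(s)
for n in ["scene","top","wrist"]:
    m=camera_model(n); print(n,m)
    cv2.imwrite(f"pics/{n}0.png",read_camera(n))
E
```

```text
pics
{'time_s': 0.0, 'joint_positions': array([-1.44251954,  0.42674729,  0.07384551,  1.60657475, -0.03406162,
        1.1108074 , -0.06709511]), 'joint_vel': array([ 0.00219137, -0.00073252, -0.0004117 ,  0.00180879, -0.00059454,
        0.0009456 , -0.00112921]), 'tau': array([-1.55657511e-05, -9.35791183e+01,  3.66674580e+00, -4.54225624e+01,
       -4.88636177e-02,  1.95694668e-02,  1.07397561e-04]), 'eef_pos': array([185.01819719, 648.70566067, 204.77950498]), 'eef_rot': array([-2.49396967e-05,  1.38444165e-01,  9.90370034e-01, -6.38603512e-04]), 'contact_force': array([-0.60837755, -0.84717228, -0.04918124]), 'torque': array([-0.00376185, -0.01910052,  0.02618049]), 'gripper_width': 94.54083197668828}
scene {'vertical_fov': 42.86656516873326, 'cx': 317.10455225207903, 'cy': 196.9780023389766, 'pose': array([[-5.40565591e-01, -6.74961137e-01,  5.02211415e-01,
         1.24505499e+03],
       [ 8.41227479e-01, -4.41585998e-01,  3.11990601e-01,
         4.08458410e+02],
       [ 1.11879983e-02,  5.91125426e-01,  8.06502052e-01,
         1.21914638e+03],
       [ 0.00000000e+00,  
[... 245 characters left out ...]
       [-9.98784639e-01,  4.80974151e-02, -1.07649556e-02,
        -1.61607160e+01],
       [-3.01350589e-04,  2.12448649e-01,  9.77172186e-01,
         1.37053012e+03],
       [ 0.00000000e+00,  0.00000000e+00,  0.00000000e+00,
         1.00000000e+00]])}
wrist {'vertical_fov': 66.67686957721581, 'cx': 316.4354639853855, 'cy': 201.78973374365594, 'mount': array([[ 3.29954468e-04,  9.64624330e-01,  2.63628134e-01,
         7.63677362e+01],
       [ 9.99999939e-01, -2.87794149e-04, -1.98541820e-04,
         4.88967274e-02],
       [-1.15647636e-04,  2.63628183e-01, -9.64624366e-01,
        -1.78993350e+02],
       [ 0.00000000e+00,  0.00000000e+00,  0.00000000e+00,
         1.00000000e+00]])}
```

View pics/scene0.png

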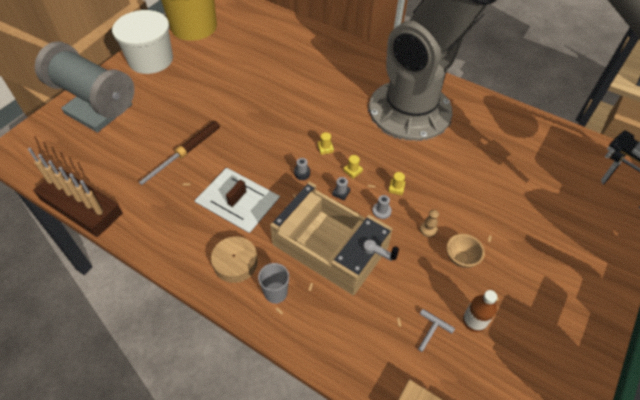

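View pics/top0.png

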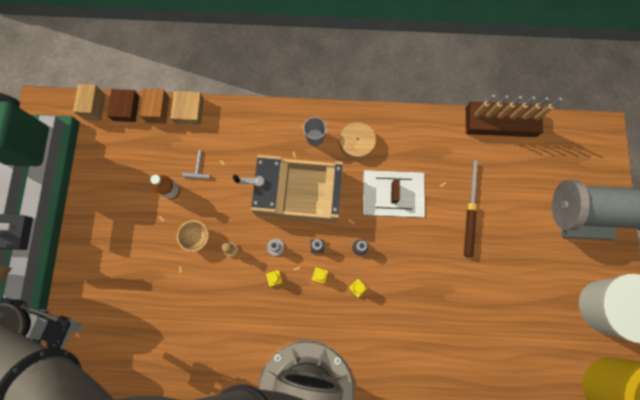

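View pics/wrist0.png

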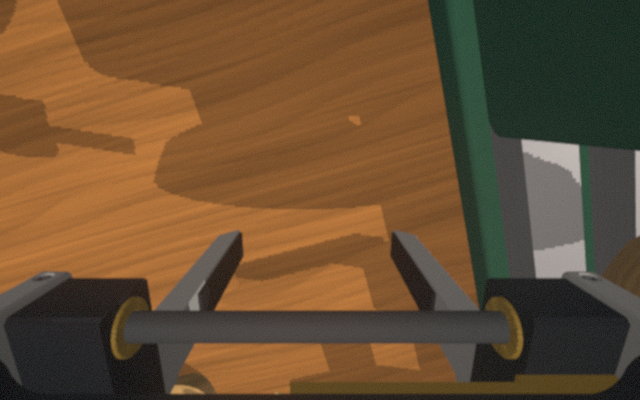

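```bash
cat > h.py <<'E'
import numpy as np, cv2
from rig import get_state, read_camera, camera_model, manip
from scipy.spatial.transform import Rotation as R
def campose(n,st=None):
    m=camera_model(n)
    f=200/np.tan(np.radians(m["vertical_fov"]/2))
    if "pose" in m: P=np.array(m["pose"])
    else:
        st=st or get_state()
        T=np.eye(4); q=st["eef_rot"]; T[:3,:3]=R.from_quat([q[1],q[2],q[3],q[0]]).as_matrix(); T[:3,3]=st["eef_pos"]
        P=T@np.array(m["mount"])
    return f,m["cx"],m["cy"],P
def ray(n,u,v,cp=None):
    f,cx,cy,P=cp or campose(n)
    d=P[:3,:3]@np.array([(u-cx)/f,-(v-cy)/f,-1.0]); return P[:3,3],d/np.linalg.norm(d)
def onz(n,u,v,z,cp=None):
    o,d=ray(n,u,v,cp); return o+d*(z-o[2])/d[2]
def proj(n,p,cp=None):
    f,cx,cy,P=cp or campose(n)
    c=P[:3,:3].T@(np.array(p,float)-P[:3,3]); return np.array([cx+f*c[0]/-c[2],cy-f*c[1]/-c[2]])
def tri(rays):
    A=np.zeros((3,3));b=np.zeros(3)
    for o,d in rays:
        M=np.eye(3)-np.outer(d,d);A+=M;b+=M@o
    x=np.linalg.solve(A,b); return x,[np.linalg.norm((np.eye(3)-np.outer(d,d))@(x-o)) for o,d in rays]
def crop(n,img,x0,y0,x1,y1,s,name):
    c=cv2.resize(img[y0:y1,x0:x1],None,fx=s,fy=s,interpolation=cv2.INTER_CUBIC)
    cv2.imwrite("pics/"+name,c)
E
python3 - <<'E'
from h import *
t=cv2.imread("pics/top0.png"); s=cv2.imread("pics/scene0.png")
crop("top",t,230,140,390,260,5,"topc0.png"); crop("scene",s,260,120,420,300,4.4,"x.png")
c=cv2.resize(s[120:300,260:420],None,fx=3.3,fy=3.3,interpolation=cv2.INTER_CUBIC); cv2.imwrite("pics/scenec0.png",c)
# distortion check
for n,pts in (("top",[(276,247),(317,246),(361,247),(394,193)]),):
    for p in pts: print(p,onz(n,*p,30))
for p in [(382,206),(341,187),(302,168),(236,192)]: print(p,onz("scene",*p,30))
E
```

```text
(276, 247) [423.42962964 113.63224651  30.        ]
(317, 246) [432.93630717 -15.18601134  30.        ]
(361, 247) [ 436.6147333  -153.73671004   30.        ]
(394, 193) [ 616.59026908 -255.80954702   30.        ]
(382, 206) [429.80876632 121.18898426  30.        ]
(341, 187) [435.54843525 -12.44800839  30.        ]
(302, 168) [ 438.29276271 -148.34678972   30.        ]
(236, 192) [ 618.6266285  -258.67863031   30.        ]
```

View pics/topc0.png

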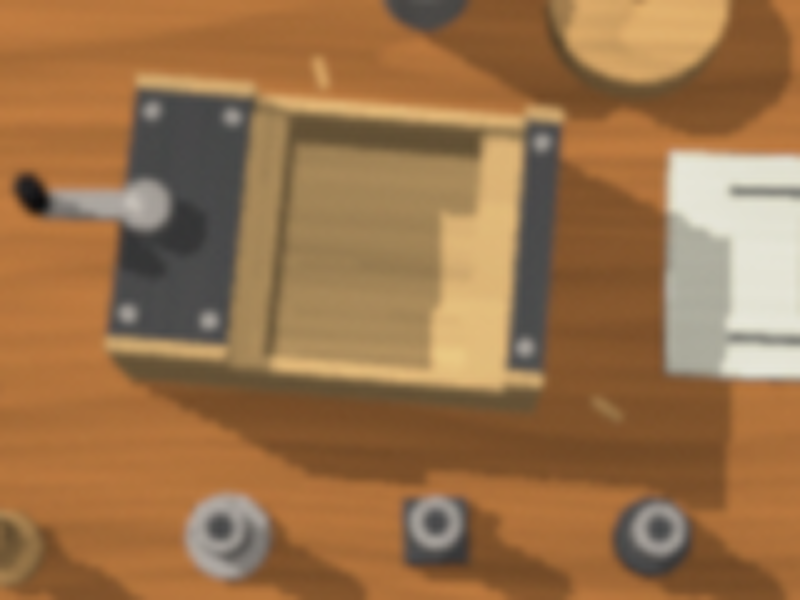

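View pics/scenec0.png

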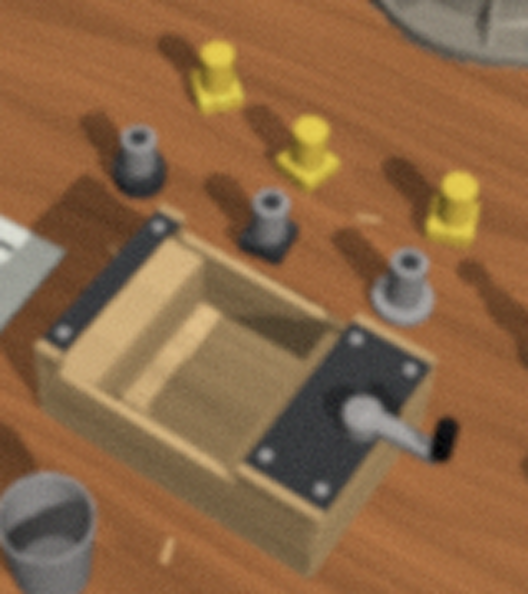

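Run:
```python
from h import *
t=cv2.imread("pics/top0.png")
S=8
x0,y0,x1,y1=240,145,350,225
c=cv2.resize(t[y0:y1,x0:x1],None,fx=S,fy=S,interpolation=cv2.INTER_CUBIC)
hsv=cv2.cvtColor(c,cv2.COLOR_BGR2HSV)
m=((hsv[...,1]<70)&(hsv[...,2]<105)).astype(np.uint8)*255
n,l,st,ce=cv2.connectedComponentsWithStats(m)
for i in range(1,n):
    if st[i,4]>2000:
        cn,_=cv2.findContours((l==i).astype(np.uint8),cv2.RETR_EXTERNAL,cv2.CHAIN_APPROX_NONE)
        r=cv2.minAreaRect(max(cn,key=cv2.contourArea)); b=cv2.boxPoints(r)
        px=(b+0.5)/S-0.5+[x0,y0]
        w=np.array([onz("top",*p,102) for p in px]); print(st[i],px.round(2).tolist(),w.round(1).tolist(), np.linalg.norm(w[1]-w[0]),np.linalg.norm(w[2]-w[1]))
        cv2.drawContours(c,[b.astype(int)],0,(0,255,0),1)
cv2.imwrite("pics/lips.png",c[:, :800])
```

```text
[   99   107   225   400 61570] [[251.7, 205.89], [257.32, 157.15], [280.18, 159.79], [274.55, 208.53]] [[537.2, 189.1, 102.0], [692.9, 184.1, 102.0], [687.8, 112.3, 102.0], [532.5, 119.1, 102.0]] 155.7506273130493 71.97906924903567
[  739   160    74   389 16462] [[331.8, 212.84], [335.05, 164.4], [341.36, 164.83], [338.11, 213.26]] [[527.8, -55.2, 102.0], [681.3, -59.0, 102.0], [680.9, -78.7, 102.0], [527.4, -74.4, 102.0]] 153.54906306487138 19.636311404588138
```

View pics/lips.png

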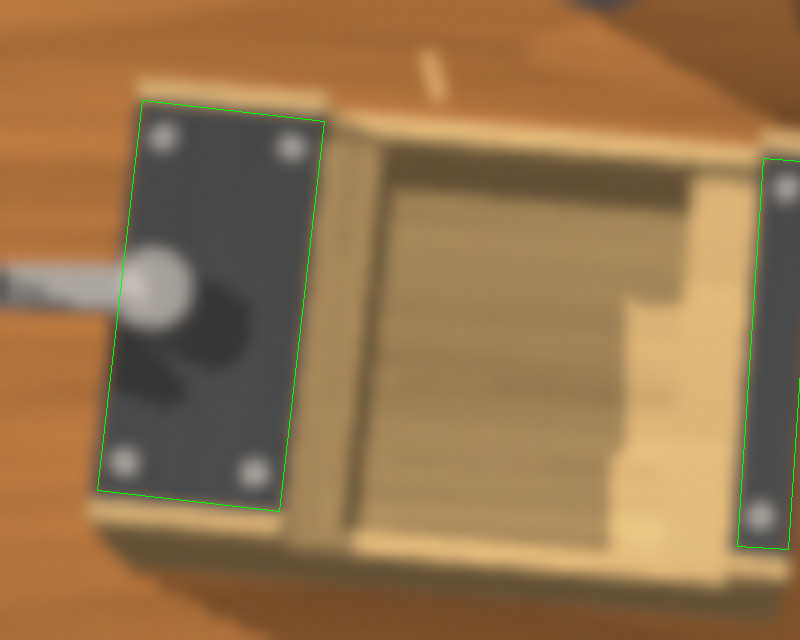

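Emit:
send_rows:
  travel:
    - [0.5,-0.3,0.5]
    - [1,-1,0.5]
    - [1,-1,0.5]
    - [1,-1,0]
    - [1,-1,0]
  rotation:
    - [0,0,0.5]
    - [0,0,0.6]
    - [0,0,0.6]
    - [0,0,0.6]
    - [0,0,0.5]
  jaw: [0,0,0,0,0]

```text
time_s: 0.78
eef_pos: [388.0, 457.8, 277.4]
eef_rot: [0.0, 0.016, 1.0, 0.0]
contact_force: [0.6, 0.7, -1.0]
gripper_width: 94.1
```

Emit:
send_rows:
  travel:
    - [0.2,-1,0]
    - [0.3,-1,0]
    - [0.3,-1,0]
    - [0,-1,0]
    - [0,-1,0]
  rotation:
    - [0,0,0]
    - [0,0,0]
    - [0,0,0]
    - [0,0,0]
    - [0,0,0]
  jaw: [0,0,0,0,0]

```text
time_s: 1.4
eef_pos: [434.5, 157.5, 277.0]
eef_rot: [-0.0, 0.017, 1.0, 0.0]
contact_force: [1.3, -0.3, 0.4]
gripper_width: 94.2
```

Emit:
send_rows:
  travel:
    - [0,-1,0]
    - [0,-1,0]
    - [0,-0.6,0]
    - [0,0,0]
    - [0,0,0]
  rotation:
    - [0,0,0]
    - [0,0,0]
    - [0,0,0]
    - [0,0,0]
    - [0,0,0]
  jaw: [0,0,0,0,0]

```text
time_s: 2.02
eef_pos: [434.7, 4.3, 277.1]
eef_rot: [-0.0, 0.017, 1.0, 0.0]
contact_force: [0.3, 0.6, -1.2]
gripper_width: 94.0
```

Run:
```python
from h import *
s=get_state(); print(s["time_s"],s["eef_pos"],s["eef_rot"],s["joint_positions"])
np.save("w1.npy",campose("wrist",s)[3]); cv2.imwrite("pics/w1.png",read_camera("wrist"))
```

```text
2.025 [434.73071538   4.3412066  277.10212837] [-3.46756845e-05  1.65196589e-02  9.99863540e-01  3.45060050e-05] [-0.65515871 -0.07814937  0.47544952  2.04237731  0.03874839  1.16905138
  1.34164344]
```

View pics/w1.png

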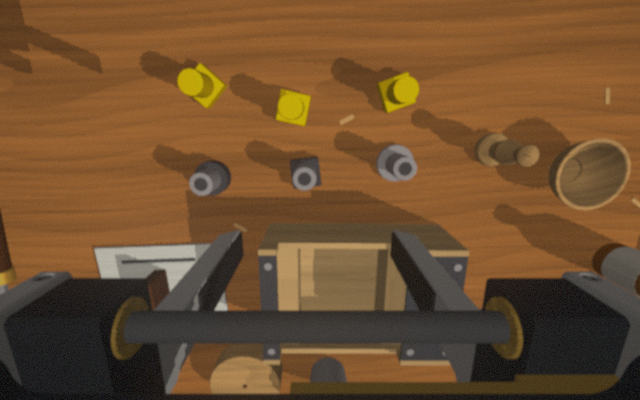

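Run:
```python
from h import *
im=cv2.imread("pics/w1.png")
cv2.imwrite("pics/w1c.png",cv2.resize(im[130:210,180:440],None,fx=3,fy=3,interpolation=cv2.INTER_CUBIC))
f,cx,cy,_=campose("wrist"); cp=(f,cx,cy,np.load("w1.npy"))
for k,u,v in (("chuck",202,184),("jaws",305,179),("face",404,169)): print(k,onz("wrist",u,v,60,cp).round(1))
b=87.8*np.pi/180; ex=np.array([np.cos(b),np.sin(b),0]); ey=np.array([-ex[1],ex[0],0]); o=np.array([608.9,54.6,0])
for q in [(60,80,102),(134,80,102),(-110,80,102),(-133,80,102),(-110,-80,102),(134,-80,102)]:
    p=o+ex*q[0]+ey*q[1]+[0,0,q[2]]; print(q,p.round(0),proj("wrist",p,cp).round(1),proj("top",p).round(1),proj("scene",p).round(1))
```

```text
chuck [ 437.1 -147.9   60. ]
jaws [434.8 -10.8  60. ]
face [425.8 119.6  60. ]
(60, 80, 102) [531. 118. 102.] [408.  256.8] [275. 209.] [365.7 215.9]
(134, 80, 102) [534. 192. 102.] [466.2 257.1] [250.8 206.9] [389.9 229.5]
(-110, 80, 102) [525. -52. 102.] [274.2 256.1] [330.8 213.8] [313.2 186.4]
(-133, 80, 102) [524. -75. 102.] [256. 256.] [338.4 214.4] [306.5 182.6]
(-110, -80, 102) [685. -58. 102.] [277.7 360.3] [334.9 163.4] [277.9 226.1]
(134, -80, 102) [694. 185. 102.] [450.8 361.1] [256.9 156.8] [357.  274.6]
```

View pics/w1c.png

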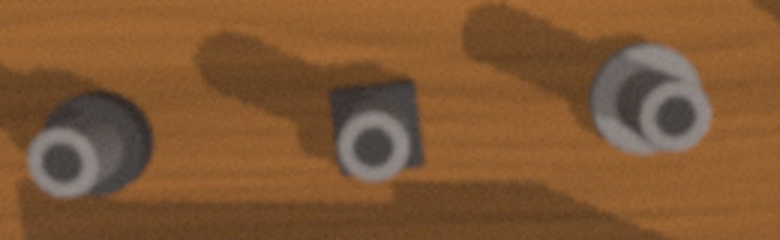

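Run:
```python
from h import *
im=cv2.imread("pics/w1.png")
f,cx,cy,_=campose("wrist"); cp=(f,cx,cy,np.load("w1.npy"))
b=87.8*np.pi/180; ex=np.array([np.cos(b),np.sin(b),0]); ey=np.array([-ex[1],ex[0],0]); o=np.array([608.9,54.6,0])
x0,y0,S=240,210,3.3
c=cv2.resize(im[y0:380,x0:480],None,fx=S,fy=S,interpolation=cv2.INTER_CUBIC)
for q in [(60,80,102),(134,88,102),(-110,80,102),(-133,88,102),(-110,-80,102),(134,-88,102),(-133,-88,102),(60,-80,102),(134,88,0),(-133,88,0)]:
    p=o+ex*q[0]+ey*q[1]+[0,0,q[2]]; u=proj("wrist",p,cp)
    cv2.circle(c,tuple(int(z) for z in ((u[0]+.5-x0)*S,(u[1]+.5-y0)*S)),4,(0,255,0),1)
cv2.imwrite("pics/w1d.png",c)
```

```text
(no output)
```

View pics/w1d.png

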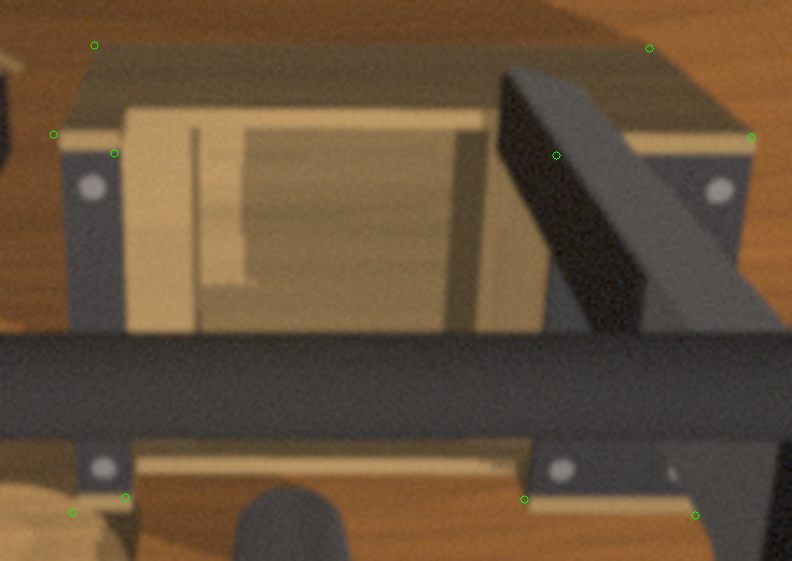

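Emit:
send_rows:
  travel:
    - [0,-0.27,-0.6]
    - [0,0,-1]
    - [0,0,-1]
    - [0,0,-0.5]
    - [0,0,0]
  rotation:
    - [0,0,0]
    - [0,0,0]
    - [0,0,0]
    - [0,0,0]
    - [0,0,0]
  jaw: [0,0,0,0,0]
  squeeze: 30

```text
time_s: 2.7
eef_pos: [433.4, -12.1, 89.5]
eef_rot: [-0.002, 0.016, 1.0, -0.001]
contact_force: [0.3, 0.5, 1.0]
gripper_width: 94.1
```

Run:
```python
from h import *
s=get_state(); print(s["time_s"],s["eef_pos"],s["eef_rot"])
np.save("w2.npy",campose("wrist",s)[3]); cv2.imwrite("pics/w2.png",read_camera("wrist"))
```

```text
2.7 [433.409224   -12.07478419  89.52866345] [-2.16397708e-03  1.60655943e-02  9.99868141e-01 -9.56210448e-04]
```

View pics/w2.png

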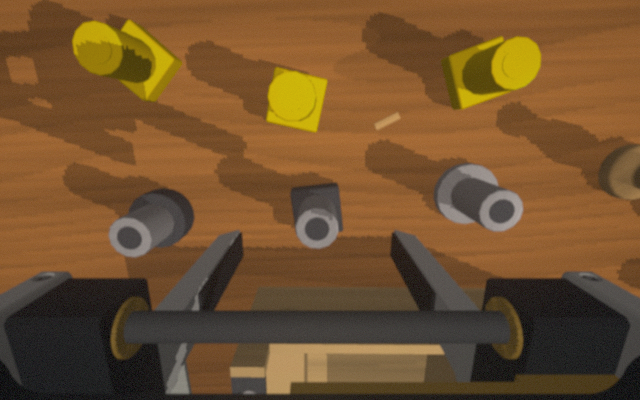

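Run:
```python
from h import *
f,cx,cy,_=campose("wrist"); cp=(f,cx,cy,np.load("w2.npy"))
for k,u,v in (("chuck",131,237),("jaws",318,229),("face",500,210)): print(k,onz("wrist",u,v,60,cp).round(1))
```

```text
chuck [ 436.5 -148.6   60. ]
jaws [434.5 -11.   60. ]
face [424.1 119.6  60. ]
```

Consistent with the first view. Descend and grip.

Emit:
send_rows:
  travel:
    - [0.02,0.02,-0.5]
    - [0,0,-0.55]
    - [0,0,0]
    - [0,0,0]
    - [0,0,0]
  rotation:
    - [0,0,0]
    - [0,0,0]
    - [0,0,0]
    - [0,0,0]
    - [0,0,0]
  jaw: [0,0,0,200,200]
  squeeze: 30

```text
time_s: 3.38
eef_pos: [437.0, -11.0, 29.6]
eef_rot: [0.001, 0.017, 1.0, 0.0]
contact_force: [-0.0, 0.3, 0.1]
gripper_width: 77.4
```

Emit:
send_rows:
  travel:
    - [0,0,0]
    - [0,0,0]
    - [0,0,0]
    - [0,0,0]
    - [0,0,0]
  rotation:
    - [0,0,0]
    - [0,0,0]
    - [0,0,0]
    - [0,0,0]
    - [0,0,0]
  jaw: [200,200,200,200,200]

```text
time_s: 4.0
eef_pos: [436.0, -11.5, 28.1]
eef_rot: [-0.0, 0.017, 1.0, -0.0]
contact_force: [-0.3, -0.3, -0.1]
gripper_width: 31.5
```

Emit:
send_rows:
  travel:
    - [0,0,0.6]
    - [0,0,1]
    - [0,0,0.6]
    - [0.5,0.2,0.2]
    - [0.8,0.3,0]
  rotation:
    - [0,0,0]
    - [0,0,0]
    - [0,0,0]
    - [0,0,0]
    - [0,0,0]
  jaw: [200,200,200,200,200]

```text
time_s: 4.62
eef_pos: [514.8, 19.1, 173.6]
eef_rot: [0.001, 0.017, 1.0, 0.001]
contact_force: [-0.0, -0.3, -1.5]
gripper_width: 31.3
```

Emit:
send_rows:
  travel:
    - [0.8,0.3,0]
    - [0.6,0.25,0]
    - [0.2,0,0]
    - [0,0,0]
    - [0,0,0]
  rotation:
    - [0,0,0]
    - [0,0,0]
    - [0,0,0]
    - [0,0,0]
    - [0,0,0]
  jaw: [200,200,200,200,200]

```text
time_s: 5.25
eef_pos: [608.9, 50.9, 172.1]
eef_rot: [-0.0, 0.017, 1.0, -0.0]
contact_force: [-0.1, 0.4, -2.8]
gripper_width: 31.7
```

Run:
```python
from h import *
s=get_state(); print(s["time_s"],s["eef_pos"],s["eef_rot"],s["gripper_width"])
np.save("w3.npy",campose("wrist",s)[3]); cv2.imwrite("pics/w3.png",read_camera("wrist"))
```

```text
5.25 [608.89307068  50.91882912 172.06904957] [-3.71044390e-04  1.72408912e-02  9.99851296e-01 -2.71841451e-06] 31.674170884105873
```

View pics/w3.png

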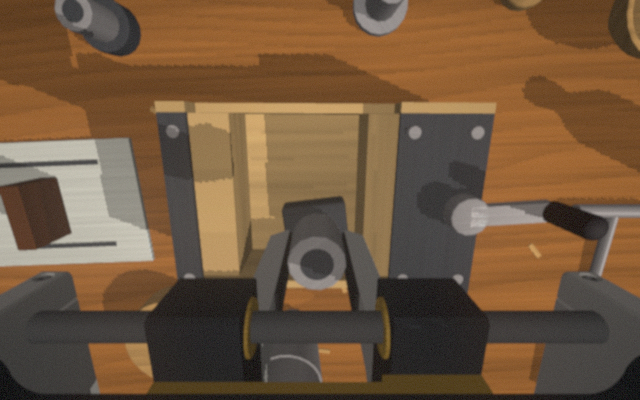

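Run:
```python
from h import *
im=cv2.imread("pics/w3.png")
f,cx,cy,_=campose("wrist"); cp=(f,cx,cy,np.load("w3.npy"))
pts=[((157,112),(-133,80)),((188,112),(-110,80)),((399.5,112.5),(60,80)),((493,112),(134,80))]
W=np.array([onz("wrist",*p,102,cp)[:2] for p,_ in pts]); B=np.array([q for _,q in pts],float)
print(W.round(1))
Wc,Bc=W.mean(0),B.mean(0)
a=np.arctan2(sum((B-Bc)[:,0]*(W-Wc)[:,1]-(B-Bc)[:,1]*(W-Wc)[:,0]),sum(((B-Bc)*(W-Wc)).sum(1)))
Rm=np.array([[np.cos(a),-np.sin(a)],[np.sin(a),np.cos(a)]]); t=Wc-Rm@Bc
print(np.degrees(a),t,(W-(B@Rm.T+t)).round(1))
cv2.imwrite("pics/w3c.png",cv2.resize(im[90:290,140:510],None,fx=2.1,fy=2.1,interpolation=cv2.INTER_CUBIC))
for u,v in [(468,214),(560,212)]: print(onz("wrist",u,v,120,cp))
```

```text
[[523.2 -71.5]
 [524.  -47.2]
 [530.1 119. ]
 [532.2 192.4]]
88.01190974959266 [607.73471694  57.66433588] [[ 0.   1. ]
 [ 0.   2.3]
 [ 0.2 -1.4]
 [-0.2 -1.9]]
[609.85512155 171.73675824 120.        ]
[610.67888752 244.68577395 120.        ]
```

View pics/w3c.png

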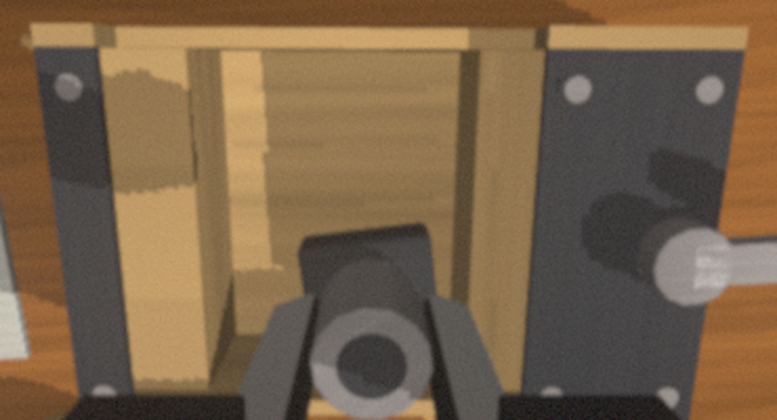

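Emit:
send_rows:
  travel:
    - [0,0,-0.6]
    - [0,0,-0.8]
    - [0,0,-0.6]
    - [0,0,-0.28]
    - [0,0,0]
  rotation:
    - [0,0,0]
    - [0,0,0]
    - [0,0,0]
    - [0,0,0]
    - [0,0,0]
  jaw: [200,200,200,200,200]

```text
time_s: 5.92
eef_pos: [609.5, 51.4, 35.2]
eef_rot: [-0.0, 0.017, 1.0, -0.0]
contact_force: [-0.1, -0.0, -2.8]
gripper_width: 31.5
```

Emit:
send_rows:
  travel:
    - [0,0,-0.04]
    - [0,0,0]
    - [0,0,0]
    - [0,0,0]
    - [0,0,0]
  rotation:
    - [0,0,0]
    - [0,0,0]
    - [0,0,0]
    - [0,0,0]
    - [0,0,0]
  jaw: [200,200,125,125,125]

```text
time_s: 6.55
eef_pos: [610.1, 51.7, 33.2]
eef_rot: [0.0, 0.017, 1.0, 0.0]
contact_force: [-0.4, 0.6, 0.0]
gripper_width: 48.0
```

Emit:
send_rows:
  travel:
    - [0,0,0.4]
    - [0,0,0.8]
    - [0,0,1]
    - [0,0,1]
    - [-0.5,0,0]
  rotation:
    - [0,0,0]
    - [0,0,0]
    - [0,0,0]
    - [0,0,0]
    - [0,0,0]
  jaw: [125,125,125,0,0]

```text
time_s: 7.18
eef_pos: [582.8, 51.5, 229.2]
eef_rot: [0.004, 0.017, 1.0, 0.001]
contact_force: [-0.3, -0.4, -0.9]
gripper_width: 64.4
```

Run:
```python
from h import *
s=get_state(); print(s["time_s"],s["eef_pos"],s["eef_rot"],s["gripper_width"])
np.save("w4.npy",campose("wrist",s)[3]); cv2.imwrite("pics/w4.png",read_camera("wrist"))
```

```text
7.175 [582.79250157  51.48490638 229.18641699] [3.50003221e-03 1.71126767e-02 9.99847177e-01 7.27379059e-04] 64.39871682653299
```

View pics/w4.png

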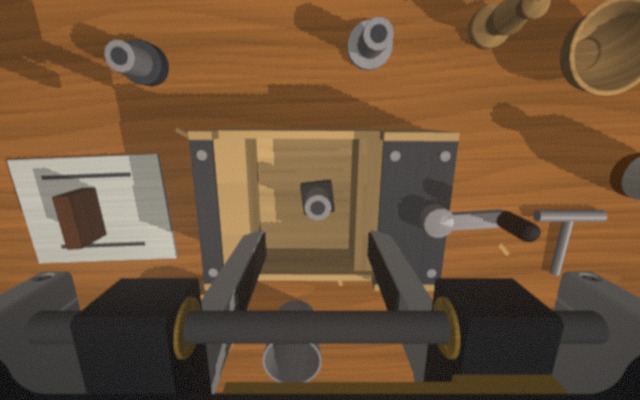

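Run:
```python
from h import *
f,cx,cy,_=campose("wrist"); cp=(f,cx,cy,np.load("w4.npy"))
for k,u,v,z in (("chuck",121,55,60),("face",378,35,60),("jaws",317,207,64),("knob top",535,233,160),("knob base",500,219,121)): print(k,onz("wrist",u,v,z,cp).round(1))
```

```text
chuck [ 436.6 -147.6   60. ]
face [426.7 120.5  60. ]
jaws [608.1  51.6  64. ]
knob top [609.5 241.5 160. ]
knob base [609.8 233.7 121. ]
```

Emit:
send_rows:
  travel:
    - [-0.8,0.35,0]
    - [-0.9,0.4,-0.3]
    - [-0.7,0.3,-0.5]
    - [-0.22,0.1,-0.6]
    - [0,0,-0.5]
  rotation:
    - [0,0,0]
    - [0,0,0]
    - [0,0,0]
    - [0,0,0]
    - [0,0,0]
  jaw: [0,0,0,0,0]

```text
time_s: 7.85
eef_pos: [421.5, 121.3, 110.1]
eef_rot: [-0.0, 0.016, 1.0, 0.0]
contact_force: [0.7, -0.0, 0.0]
gripper_width: 94.0
```

Run:
```python
from h import *
s=get_state(); print(s["time_s"],s["eef_pos"],s["eef_rot"],s["gripper_width"])
np.save("w5.npy",campose("wrist",s)[3]); cv2.imwrite("pics/w5.png",read_camera("wrist"))
```

```text
7.85 [421.48316933 121.32075531 110.05298477] [-1.21973449e-04  1.59027300e-02  9.99873438e-01  4.42801603e-04] 94.02670905270698
```

View pics/w5.png

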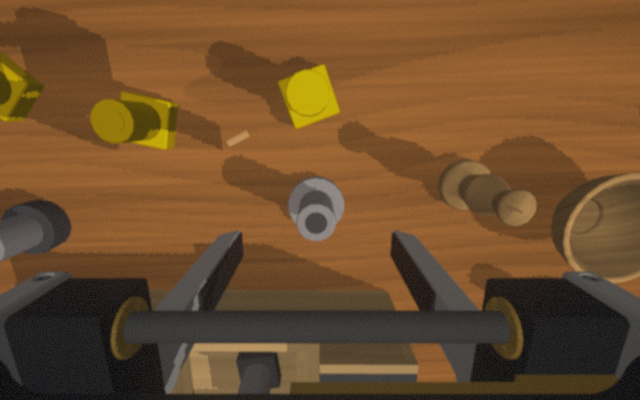

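Run:
```python
from h import *
f,cx,cy,_=campose("wrist"); cp=(f,cx,cy,np.load("w5.npy"))
for k,u,v,z in (("face",317,222,60),): print(k,onz("wrist",u,v,z,cp).round(1))
```

```text
face [424.4 121.8  60. ]
```

Emit:
send_rows:
  travel:
    - [0.06,-0.01,-0.5]
    - [0,0,-0.6]
    - [0,0,-0.25]
    - [0,0,0]
    - [0,0,0]
  rotation:
    - [0,0,0]
    - [0,0,0]
    - [0,0,0]
    - [0,0,0]
    - [0,0,0]
  jaw: [0,0,0,0,200]

```text
time_s: 8.52
eef_pos: [427.0, 120.2, 30.9]
eef_rot: [0.0, 0.017, 1.0, 0.0]
contact_force: [0.1, 0.3, 0.3]
gripper_width: 87.0
```

Emit:
send_rows:
  travel:
    - [0,0,0]
    - [0,0,0]
    - [0,0,0]
    - [0,0,0]
    - [0,0,0]
  rotation:
    - [0,0,0]
    - [0,0,0]
    - [0,0,0]
    - [0,0,0]
    - [0,0,0]
  jaw: [200,200,200,200,200]

```text
time_s: 9.15
eef_pos: [426.3, 120.0, 29.9]
eef_rot: [-0.0, 0.017, 1.0, -0.0]
contact_force: [0.6, -0.5, 0.2]
gripper_width: 37.6
```

Emit:
send_rows:
  travel:
    - [0,0,0]
    - [0,0,0]
    - [0,0,0.5]
    - [0,0,0.9]
    - [0,0,0.95]
  rotation:
    - [0,0,0]
    - [0,0,0]
    - [0,0,0]
    - [0,0,0]
    - [0,0,0]
  jaw: [200,200,200,200,200]

```text
time_s: 9.78
eef_pos: [425.7, 119.4, 172.0]
eef_rot: [-0.001, 0.017, 1.0, -0.001]
contact_force: [0.9, 1.7, -3.3]
gripper_width: 31.2
```

Emit:
send_rows:
  travel:
    - [0.5,-0.4,0]
    - [0.7,-0.6,0]
    - [0.7,-0.4,0]
    - [0.3,-0.2,0]
    - [0,0,0]
  rotation:
    - [0,0,0]
    - [0,0,0]
    - [0,0,0]
    - [0,0,0]
    - [0,0,0]
  jaw: [200,200,200,200,200]

```text
time_s: 10.4
eef_pos: [558.7, 22.6, 170.3]
eef_rot: [-0.0, 0.018, 1.0, -0.001]
contact_force: [0.1, 0.0, -4.2]
gripper_width: 31.1
```

Emit:
send_rows:
  travel:
    - [0,0.02,-0.6]
    - [0,0,-0.8]
    - [0,0,-0.6]
    - [0,0,-0.24]
    - [0,0,0]
  rotation:
    - [0,0,0]
    - [0,0,0]
    - [0,0,0]
    - [0,0,0]
    - [0,0,0]
  jaw: [200,200,200,200,200]

```text
time_s: 11.02
eef_pos: [557.9, 25.4, 36.5]
eef_rot: [-0.001, 0.017, 1.0, -0.0]
contact_force: [0.5, -0.8, -2.8]
gripper_width: 31.7
```

Emit:
send_rows:
  travel:
    - [0,0,-0.03]
    - [0,0,0]
    - [0,0,0]
    - [0,0,0]
    - [0,0,0]
  rotation:
    - [0,0,0]
    - [0,0,0]
    - [0,0,0]
    - [0,0,0]
    - [0,0,0]
  jaw: [200,200,125,125,125]

```text
time_s: 11.65
eef_pos: [558.5, 25.3, 34.9]
eef_rot: [0.0, 0.017, 1.0, 0.0]
contact_force: [0.7, -0.1, 1.0]
gripper_width: 47.8
```

Emit:
send_rows:
  travel:
    - [0,0,0.4]
    - [0,0,0.8]
    - [0,0,1]
    - [-0.4,-0.5,0.6]
    - [-0.5,-1,0]
  rotation:
    - [0,0,0]
    - [0,0,0]
    - [0,0,0]
    - [0,0,0]
    - [0,0,0]
  jaw: [125,125,125,0,0]

```text
time_s: 12.28
eef_pos: [507.6, -60.3, 205.1]
eef_rot: [0.002, 0.015, 1.0, 0.001]
contact_force: [-0.4, -1.8, -0.6]
gripper_width: 64.6
```

Run:
```python
from h import *
s=get_state(); print(s["time_s"],s["eef_pos"],s["eef_rot"],s["gripper_width"])
np.save("w6.npy",campose("wrist",s)[3]); cv2.imwrite("pics/w6.png",read_camera("wrist"))
```

```text
12.275 [507.61839238 -60.30928632 205.12401251] [2.16634392e-03 1.50862080e-02 9.99883686e-01 5.73264912e-04] 64.60031476391147
```

View pics/w6.png

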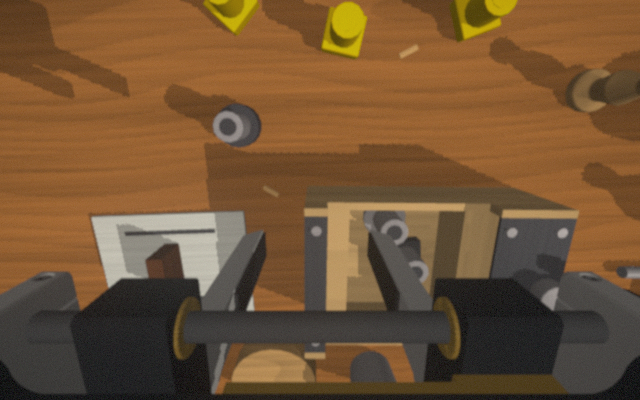

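Run:
```python
from h import *
f,cx,cy,_=campose("wrist"); cp=(f,cx,cy,np.load("w6.npy"))
for k,u,v,z in (("chuck",232,125,60),("face",395,231,64)): print(k,onz("wrist",u,v,z,cp).round(1))
```

```text
chuck [ 435.6 -145.2   60. ]
face [556.   26.6  64. ]
```

Emit:
send_rows:
  travel:
    - [-0.5,-0.7,0]
    - [-0.5,-0.6,-0.4]
    - [-0.15,-0.15,-0.6]
    - [0,0,-0.4]
    - [0,0,0]
  rotation:
    - [0,0,0]
    - [0,0,0]
    - [0,0,0]
    - [0,0,0]
    - [0,0,0]
  jaw: [0,0,0,0,0]

```text
time_s: 12.95
eef_pos: [436.3, -147.9, 117.8]
eef_rot: [-0.001, 0.017, 1.0, -0.0]
contact_force: [0.1, 0.2, 0.3]
gripper_width: 94.0
```

Run:
```python
from h import *
s=get_state(); print(s["time_s"],s["eef_pos"],s["eef_rot"],s["gripper_width"])
np.save("w7.npy",campose("wrist",s)[3]); im=read_camera("wrist");cv2.imwrite("pics/w7.png",im[:300])
```

```text
12.95 [ 436.27900271 -147.88367224  117.80355553] [-1.42367661e-03  1.72156074e-02  9.99850750e-01 -2.71729032e-04] 94.01671813590876
```

View pics/w7.png

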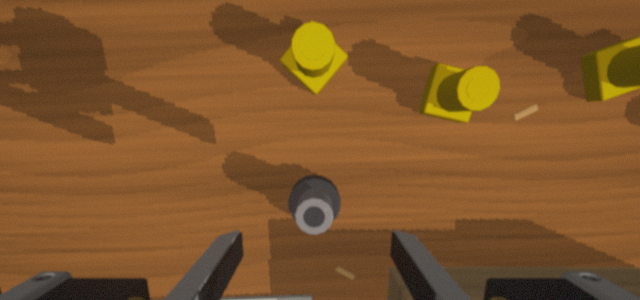

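Emit:
send_rows:
  travel:
    - [0.01,0,-0.5]
    - [0,0,-0.6]
    - [0,0,-0.3]
    - [0,0,0]
    - [0,0,0]
  rotation:
    - [0,0,0]
    - [0,0,0]
    - [0,0,0]
    - [0,0,0]
    - [0,0,0]
  jaw: [0,0,0,0,200]

```text
time_s: 13.62
eef_pos: [438.9, -147.7, 36.0]
eef_rot: [0.001, 0.017, 1.0, 0.0]
contact_force: [0.4, 0.7, -0.6]
gripper_width: 87.0
```

Emit:
send_rows:
  travel:
    - [0,0,0]
    - [0,0,0]
    - [0,0,0]
    - [0,0,0]
    - [0,0,0]
  rotation:
    - [0,0,0]
    - [0,0,0]
    - [0,0,0]
    - [0,0,0]
    - [0,0,0]
  jaw: [200,200,200,200,200]

```text
time_s: 14.25
eef_pos: [438.0, -147.7, 34.7]
eef_rot: [-0.0, 0.017, 1.0, -0.0]
contact_force: [0.8, 0.1, 0.4]
gripper_width: 37.7
```

Emit:
send_rows:
  travel:
    - [0,0,0]
    - [0,0,0]
    - [0,0,0.5]
    - [0,0,0.9]
    - [0,0,0.95]
  rotation:
    - [0,0,0]
    - [0,0,0]
    - [0,0,0]
    - [0,0,0]
    - [0,0,0]
  jaw: [200,200,200,200,200]

```text
time_s: 14.88
eef_pos: [437.2, -147.8, 176.7]
eef_rot: [-0.001, 0.017, 1.0, -0.0]
contact_force: [1.2, 1.2, -2.1]
gripper_width: 31.9
```

Emit:
send_rows:
  travel:
    - [0.6,0.5,0]
    - [0.8,0.6,0]
    - [0.8,0.6,0]
    - [0.8,0.6,0]
    - [0.5,0.4,0]
  rotation:
    - [0,0,0]
    - [0,0,0]
    - [0,0,0]
    - [0,0,0]
    - [0,0,0]
  jaw: [200,200,200,200,200]

```text
time_s: 15.5
eef_pos: [649.3, 16.9, 174.7]
eef_rot: [-0.001, 0.016, 1.0, -0.0]
contact_force: [0.1, -0.7, -2.1]
gripper_width: 31.6
```

Emit:
send_rows:
  travel:
    - [0.12,0.1,0]
    - [0,0,0]
    - [0,0,0]
    - [0,0,0]
    - [0,0,0]
  rotation:
    - [0,0,0]
    - [0,0,0]
    - [0,0,0]
    - [0,0,0]
    - [0,0,0]
  jaw: [200,200,200,200,200]

```text
time_s: 16.12
eef_pos: [654.9, 20.0, 176.1]
eef_rot: [0.0, 0.017, 1.0, 0.0]
contact_force: [0.8, 0.0, -2.3]
gripper_width: 31.7
```

Run:
```python
from h import *
s=get_state(); print(s["time_s"],s["eef_pos"],s["eef_rot"],s["gripper_width"])
np.save("w8.npy",campose("wrist",s)[3]); im=read_camera("wrist");cv2.imwrite("pics/w8.png",im)
```

```text
16.125 [654.94690651  19.95973726 176.05382516] [1.40147522e-04 1.70610107e-02 9.99854424e-01 1.79225117e-04] 31.6702544155763
```

View pics/w8.png

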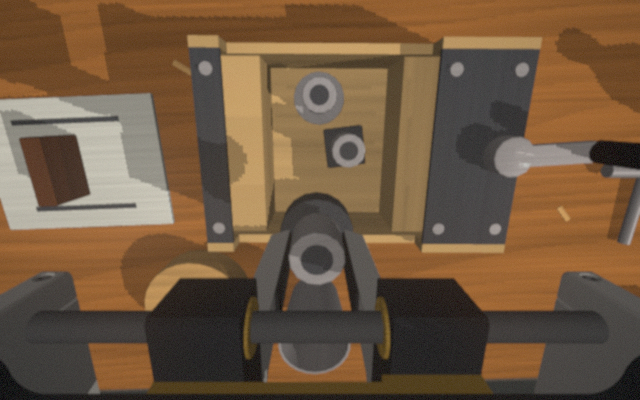

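Emit:
send_rows:
  travel:
    - [0,0,-0.6]
    - [0,0,-0.8]
    - [0,0,-0.5]
    - [0,0,-0.34]
    - [0,0,0]
  rotation:
    - [0,0,0]
    - [0,0,0]
    - [0,0,0]
    - [0,0,0]
    - [0,0,0]
  jaw: [200,200,200,200,200]

```text
time_s: 16.8
eef_pos: [654.8, 20.0, 40.6]
eef_rot: [-0.001, 0.017, 1.0, -0.0]
contact_force: [0.0, -0.3, -2.7]
gripper_width: 31.4
```

Emit:
send_rows:
  travel:
    - [0,0,-0.03]
    - [0,0,0]
    - [0,0,0]
    - [0,0,0]
    - [0,0,0]
  rotation:
    - [0,0,0]
    - [0,0,0]
    - [0,0,0]
    - [0,0,0]
    - [0,0,0]
  jaw: [200,200,125,125,125]

```text
time_s: 17.42
eef_pos: [655.3, 20.4, 39.8]
eef_rot: [0.0, 0.017, 1.0, 0.0]
contact_force: [0.2, -0.4, -0.2]
gripper_width: 47.5
```

Emit:
send_rows:
  travel:
    - [0,0,0.4]
    - [0,0,0.8]
    - [0,0,1]
    - [-0.4,0.5,0.6]
    - [-0.4,1,0]
  rotation:
    - [0,0,0]
    - [0,0,0]
    - [0,0,0]
    - [0,0,0]
    - [0,0,0]
  jaw: [125,125,125,0,0]

```text
time_s: 18.05
eef_pos: [609.1, 106.9, 210.8]
eef_rot: [0.002, 0.019, 1.0, 0.001]
contact_force: [0.6, 1.4, -1.0]
gripper_width: 64.7
```

Run:
```python
from h import *
s=get_state(); print(s["time_s"],s["eef_pos"],s["eef_rot"],s["gripper_width"])
np.save("w9.npy",campose("wrist",s)[3]); im=read_camera("wrist");cv2.imwrite("pics/w9.png",im)
```

```text
18.05 [609.11726893 106.89819358 210.76439627] [2.33566850e-03 1.90611963e-02 9.99815351e-01 6.92623166e-04] 64.69171413277684
```

View pics/w9.png

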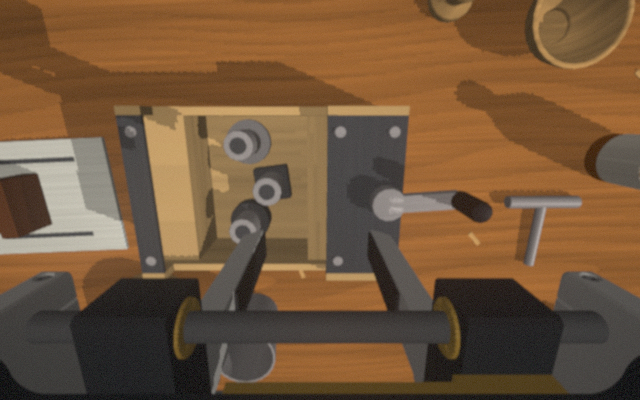

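Emit:
send_rows:
  travel:
    - [0,0.7,0]
    - [0.03,0.8,0]
    - [0,0.6,-0.2]
    - [0,0.08,-0.1]
    - [0,0,0]
  rotation:
    - [0,0,0]
    - [0,0,0]
    - [0,0,0]
    - [0,0,0]
    - [0,0,0]
  jaw: [0,0,0,0,0]

```text
time_s: 18.73
eef_pos: [609.6, 238.7, 189.1]
eef_rot: [-0.0, 0.017, 1.0, -0.0]
contact_force: [0.1, -0.8, -0.7]
gripper_width: 93.9
```

Run:
```python
from h import *
s=get_state(); print(s["time_s"],s["eef_pos"],s["eef_rot"],s["gripper_width"])
np.save("w10.npy",campose("wrist",s)[3]); im=read_camera("wrist");cv2.imwrite("pics/w10.png",im)
```

```text
18.725 [609.56733571 238.67896808 189.09168682] [-3.30149361e-04  1.67342557e-02  9.99859814e-01 -4.55365585e-04] 93.93325398090649
```

View pics/w10.png

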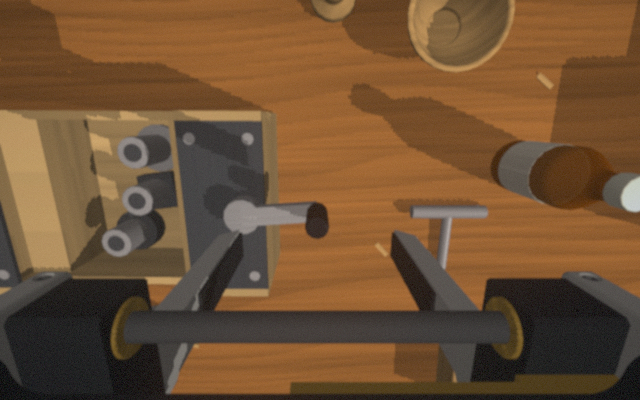

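Run:
```python
from h import *
f,cx,cy,_=campose("wrist"); cp=(f,cx,cy,np.load("w10.npy"))
im=cv2.imread("pics/w10.png"); cv2.imwrite("pics/w10c.png",cv2.resize(im[100:300,160:360],None,fx=3,fy=3,interpolation=cv2.INTER_CUBIC))
print(onz("wrist",317,225,160,cp),onz("wrist",240,216,121,cp),onz("wrist",269,112,102,cp),onz("wrist",176,121,102,cp),onz("wrist",263,121,102,cp),onz("wrist",267,290,102,cp),onz("wrist",190,287,102,cp))
```

```text
[607.51253668 239.17283823 160.        ] [611.12131303 173.32367509 121.        ] [526.45032349 201.53631104 102.        ] [531.1334641  122.31288416 102.        ] [533.57322127 195.91970832 102.        ] [694.32114571 187.08934745 102.        ] [688.54520942 111.69191026 102.        ]
```

View pics/w10c.png

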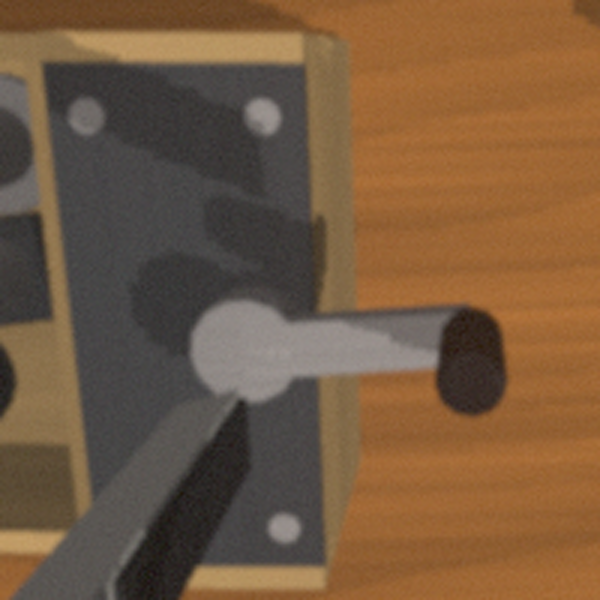

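Emit:
send_rows:
  travel:
    - [-0.02,0.01,-0.5]
    - [0,0,-0.5]
    - [0,0,0]
    - [0,0,0]
    - [0,0,0]
  rotation:
    - [0,0,0]
    - [0,0,0]
    - [0,0,0]
    - [0,0,0]
    - [0,0,0]
  jaw: [0,0,200,240,240]
  squeeze: 12

```text
time_s: 19.4
eef_pos: [609.4, 239.7, 131.0]
eef_rot: [0.001, 0.017, 1.0, 0.0]
contact_force: [0.3, 0.1, -0.3]
gripper_width: 67.1
```

Emit:
send_rows:
  travel:
    - [0,0,0]
    - [0,0,0]
    - [0,0,0]
    - [0,0,0]
    - [0,0,0]
  rotation:
    - [0,0,0]
    - [0,0,0]
    - [0,0,0]
    - [0,0,0]
    - [0,0,0]
  jaw: [240,240,240,240,240]

```text
time_s: 20.02
eef_pos: [608.6, 239.0, 129.4]
eef_rot: [-0.0, 0.017, 1.0, -0.001]
contact_force: [-0.6, -17.6, 3.9]
gripper_width: 17.7
```

Run:
```python
import numpy as np
from h import get_state
s=get_state();print(s["contact_force"],s["eef_pos"])
c=np.array([611.5,173.5]);p=s["eef_pos"][:2]
for a in np.linspace(92.5,177,16)[1:]:
    q=c+65*np.array([np.cos(np.radians(a)),np.sin(np.radians(a))]); print(round(a,1),((q-p)/60).round(3)); p=q
```

```text
[ -0.62748119 -17.57030946   3.92010253] [608.55956741 238.969594   129.42579497]
98.1 [-0.104 -0.019]
103.8 [-0.105 -0.02 ]
109.4 [-0.102 -0.03 ]
115.0 [-0.099 -0.04 ]
120.7 [-0.094 -0.05 ]
126.3 [-0.089 -0.059]
131.9 [-0.083 -0.067]
137.6 [-0.076 -0.075]
143.2 [-0.068 -0.082]
148.8 [-0.06  -0.088]
154.5 [-0.051 -0.094]
160.1 [-0.041 -0.098]
165.7 [-0.031 -0.102]
171.4 [-0.021 -0.104]
177.0 [-0.011 -0.106]
```

Emit:
send_rows:
  travel:
    - [-0.1,-0.035,0]
    - [-0.105,-0.02,0]
    - [-0.1,-0.03,0]
    - [-0.1,-0.04,0]
    - [-0.095,-0.05,0]
  rotation:
    - [0,0,0]
    - [0,0,0]
    - [0,0,0]
    - [0,0,0]
    - [0,0,0]
  jaw: [240,240,240,240,240]

```text
time_s: 20.65
eef_pos: [577.8, 231.9, 129.6]
eef_rot: [-0.0, 0.016, 1.0, 0.001]
contact_force: [-1.3, 12.0, -1.9]
gripper_width: 17.8
```

Emit:
send_rows:
  travel:
    - [-0.09,-0.06,0]
    - [-0.083,-0.067,0]
    - [-0.076,-0.075,0]
    - [-0.068,-0.08,0]
    - [-0.06,-0.088,0]
  rotation:
    - [0,0,0]
    - [0,0,0]
    - [0,0,0]
    - [0,0,0]
    - [0,0,0]
  jaw: [240,240,240,240,240]

```text
time_s: 21.28
eef_pos: [552.0, 212.8, 129.3]
eef_rot: [-0.003, 0.014, 1.0, 0.003]
contact_force: [-22.7, 24.0, 12.6]
gripper_width: 19.3
```

Emit:
send_rows:
  travel:
    - [-0.05,-0.094,0]
    - [-0.04,-0.098,0]
    - [-0.03,-0.1,0]
    - [-0.02,-0.1,0]
    - [-0.01,-0.1,0]
  rotation:
    - [0,0,0]
    - [0,0,0]
    - [0,0,0]
    - [0,0,0]
    - [0,0,0]
  jaw: [240,240,240,240,240]

```text
time_s: 21.9
eef_pos: [545.2, 178.6, 129.2]
eef_rot: [-0.001, 0.016, 1.0, 0.001]
contact_force: [-4.3, 4.4, -1.1]
gripper_width: 17.6
```

Emit:
send_rows:
  travel:
    - [0,0,0]
    - [0,0,0]
    - [0,0,0.5]
    - [0,0,0.8]
    - [0,-0.5,0.5]
  rotation:
    - [0,0,0]
    - [0,0,0]
    - [0,0,0]
    - [0,0,0]
    - [0,0,0]
  jaw: [100,60,0,0,0]

```text
time_s: 22.52
eef_pos: [547.5, 149.1, 239.3]
eef_rot: [0.001, 0.015, 1.0, 0.0]
contact_force: [1.3, -0.1, 0.6]
gripper_width: 64.4
```

Emit:
send_rows:
  travel:
    - [0,-1,0.4]
    - [0,-1,0]
    - [0,-0.6,0]
    - [0,-0.2,0]
    - [0,0,0]
  rotation:
    - [0,0,0]
    - [0,0,0]
    - [0,0,0]
    - [0,0,0]
    - [0,0,0]
  jaw: [0,0,0,0,0]

```text
time_s: 23.15
eef_pos: [547.1, -18.4, 260.7]
eef_rot: [-0.0, 0.017, 1.0, 0.0]
contact_force: [-0.8, 0.1, 0.4]
gripper_width: 94.0
```

Run:
```python
from h import *
s=get_state(); print(s["time_s"],s["eef_pos"],s["eef_rot"],s["gripper_width"])
np.save("w11.npy",campose("wrist",s)[3]); im=read_camera("wrist");cv2.imwrite("pics/w11.png",im)
cv2.imwrite("pics/t11.png",read_camera("top"))
```

```text
23.15 [547.06824596 -18.38026577 260.71784054] [-4.88889280e-06  1.71017875e-02  9.99853754e-01  6.31520141e-06] 93.97767334306825
```

View pics/w11.png

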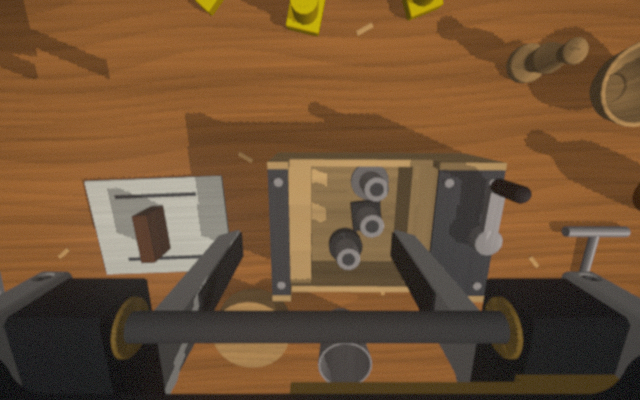

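Run:
```python
from h import *
f,cx,cy,_=campose("wrist"); cp=(f,cx,cy,np.load("w11.npy"))
k=onz("wrist",518,192,160,cp);p=onz("wrist",488,243,121,cp);print(k,p,np.degrees(np.arctan2(*(k-p)[[1,0]])))
print([onz("wrist",u,v,6,cp).round(1).tolist() for u,v in [(84,180),(221,176),(106,274)]])
im=cv2.imread("pics/w11.png");cv2.imwrite("pics/w11c.png",cv2.resize(im[150:300,70:310],None,fx=3.3,fy=3.3,interpolation=cv2.INTER_CUBIC))
```

```text
[544.02018565 172.44107711 160.        ] [612.55093991 173.17186443 121.        ] -179.38904156235665
[[545.1, -355.6, 6.0], [545.9, -156.3, 6.0], [696.3, -356.4, 6.0]]
```

View pics/w11c.png

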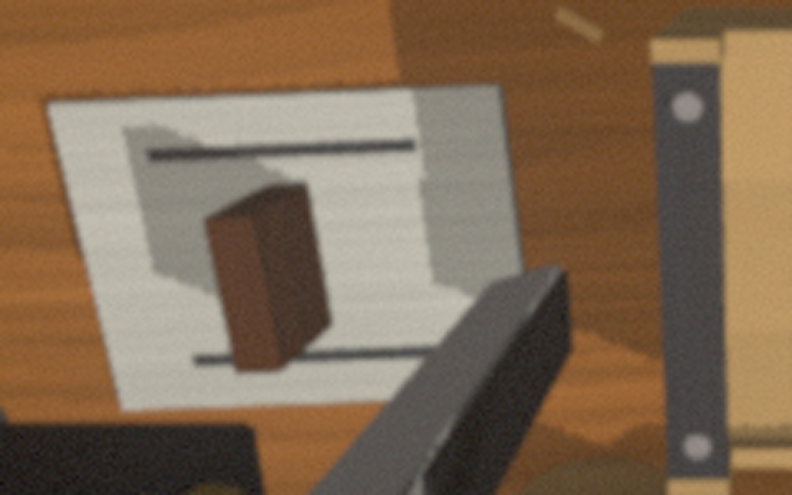

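Emit:
send_rows:
  travel:
    - [0.2,-0.8,0]
    - [0.3,-1,0]
    - [0.3,-1,-0.4]
    - [0.3,-0.8,-0.6]
    - [0.1,-0.35,-0.6]
  rotation:
    - [0,0,0.1]
    - [0,0,0.1]
    - [0,0,0.1]
    - [0,0,0.1]
    - [0,0,0]
  jaw: [0,0,0,0,0]

```text
time_s: 23.88
eef_pos: [618.6, -252.5, 164.6]
eef_rot: [-0.0, -0.001, 1.0, -0.0]
contact_force: [-0.2, -0.3, 0.0]
gripper_width: 93.8
```

Emit:
send_rows:
  travel:
    - [0,0,-0.4]
    - [0,0,0]
    - [0,0,0]
    - [0,0,0]
    - [0,0,0]
  rotation:
    - [0,0,0]
    - [0,0,0]
    - [0,0,0]
    - [0,0,0]
    - [0,0,0]
  jaw: [0,0,0,0,0]

```text
time_s: 24.5
eef_pos: [618.1, -250.8, 143.4]
eef_rot: [0.001, -0.001, 1.0, 0.0]
contact_force: [0.6, 0.1, 0.5]
gripper_width: 94.6
```

Run:
```python
from h import *
s=get_state(); print(s["time_s"],s["eef_pos"],s["eef_rot"],s["gripper_width"])
np.save("w12.npy",campose("wrist",s)[3]); im=read_camera("wrist");cv2.imwrite("pics/w12.png",im)
```

```text
24.5 [ 618.13940949 -250.79461427  143.36278155] [ 6.29255612e-04 -1.00468558e-03  9.99999297e-01  2.15216482e-06] 94.55268011244122
```

View pics/w12.png

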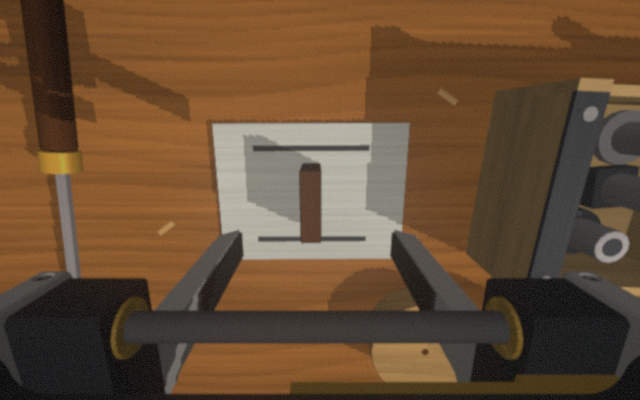

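Run:
```python
from h import *
im=cv2.imread("pics/w12.png")
f,cx,cy,_=campose("wrist"); cp=(f,cx,cy,np.load("w12.npy"))
cv2.imwrite("pics/w12c.png",cv2.resize(im[110:270,200:420],None,fx=3.5,fy=3.5,interpolation=cv2.INTER_CUBIC))
P=[onz("wrist",u,v,6,cp).round(1) for u,v in [(212,123),(409,123),(404,259),(222,260)]];print(P,np.mean(P,0))
hsv=cv2.cvtColor(im,cv2.COLOR_BGR2HSV)
m=((hsv[...,1]>90)&(hsv[...,2]<130)).astype(np.uint8); m[:, :280]=0; m[:,345:]=0; m[:150]=0;m[255:]=0
n,l,st,ce=cv2.connectedComponentsWithStats(m); i=1+st[1:,4].argmax(); cn,_=cv2.findContours((l==i).astype(np.uint8),0,1)
r=cv2.minAreaRect(cn[0]);print(r,st[i])
for p in cv2.boxPoints(r): print(p,onz("wrist",*p,56,cp).round(1))
```

```text
[array([ 546.4, -356.1,    6. ]), array([ 545.9, -157.7,    6. ]), array([ 695.7, -151. ,    6. ]), array([ 697.4, -358.1,    6. ])] [ 621.35  -255.725    6.   ]
((309.91717529296875, 205.03158569335938), (72.2038345336914, 19.194765090942383), 89.13194274902344) [ 300  169   21   73 1350]
[299.77396 169.07921] [ 584.8 -265.5   56. ]
[318.96652 168.7884 ] [ 584.5 -248.6   56. ]
[320.0604  240.98396] [ 652.9 -247.3   56. ]
[300.86783 241.27477] [ 653.3 -265.3   56. ]
```

View pics/w12c.png

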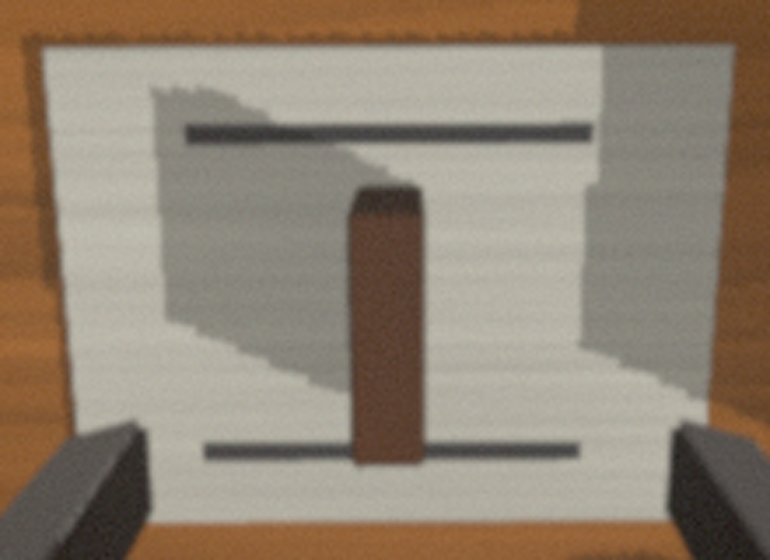

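Emit:
send_rows:
  travel:
    - [0.04,-0.087,-0.6]
    - [0,0,-0.7]
    - [0,0,-0.5]
    - [0,0,-0.25]
    - [0,0,0]
  rotation:
    - [0,0,0]
    - [0,0,0]
    - [0,0,0]
    - [0,0,0]
    - [0,0,0]
  jaw: [0,0,0,0,0]

```text
time_s: 25.18
eef_pos: [619.9, -256.4, 19.2]
eef_rot: [-0.0, -0.001, 1.0, 0.0]
contact_force: [-0.1, 0.0, 0.5]
gripper_width: 94.0
```

Emit:
send_rows:
  travel:
    - [0,0,0]
    - [0,0,0]
    - [0,0,0]
    - [0,0,0]
    - [0,0,0]
  rotation:
    - [0,0,0]
    - [0,0,0]
    - [0,0,0]
    - [0,0,0]
    - [0,0,0]
  jaw: [240,240,240,240,240]
  squeeze: 50

```text
time_s: 25.8
eef_pos: [620.1, -256.3, 19.5]
eef_rot: [0.0, -0.001, 1.0, -0.0]
contact_force: [-0.5, -0.4, 0.5]
gripper_width: 47.3
```

Emit:
send_rows:
  travel:
    - [0,0,0]
    - [0,0,0]
    - [0,0,0]
    - [0,0,0]
    - [0,0,0]
  rotation:
    - [0,0,0]
    - [0,0,0]
    - [0,0,0]
    - [0,0,0]
    - [0,0,0]
  jaw: [240,240,240,240,240]

```text
time_s: 26.42
eef_pos: [620.0, -256.4, 19.4]
eef_rot: [-0.0, -0.001, 1.0, -0.0]
contact_force: [0.3, -0.5, -1.0]
gripper_width: 19.7
```

Emit:
send_rows:
  travel:
    - [0,0,0.4]
    - [0,0,0.8]
    - [0,0,0.9]
    - [0,0,0.9]
    - [0,0,0.5]
  rotation:
    - [0,0,0]
    - [0,0,0]
    - [0,0,0]
    - [0,0,-0.2]
    - [0,0,-0.25]
  jaw: [240,240,240,240,240]

```text
time_s: 27.05
eef_pos: [620.2, -257.0, 233.9]
eef_rot: [0.002, 0.02, 1.0, -0.0]
contact_force: [-0.1, -0.2, -5.2]
gripper_width: 19.5
```

Emit:
send_rows:
  travel:
    - [-0.05,0.5,0]
    - [-0.05,0.9,0]
    - [-0.05,1,0]
    - [-0.05,1,0]
    - [-0.03,0.8,0]
  rotation:
    - [0,0,0]
    - [-0.5,0.02,0]
    - [-0.8,0.03,0]
    - [-0.8,0.03,0]
    - [-0.5,0.02,0]
  jaw: [240,240,240,240,240]

```text
time_s: 27.68
eef_pos: [606.1, -5.7, 230.6]
eef_rot: [-0.002, 0.018, 0.994, -0.111]
contact_force: [0.9, -0.0, -4.7]
gripper_width: 19.9
```

Emit:
send_rows:
  travel:
    - [0,0.35,0]
    - [0,0,0]
    - [0,0,0]
    - [0,0,0]
    - [0,0,0]
  rotation:
    - [-0.5,0.02,0]
    - [-0.5,0.02,0]
    - [0,0,0]
    - [0,0,0]
    - [0,0,0]
  jaw: [240,240,240,240,240]

```text
time_s: 28.3
eef_pos: [606.5, 10.8, 229.8]
eef_rot: [-0.003, 0.02, 0.988, -0.154]
contact_force: [-0.3, 0.0, -4.8]
gripper_width: 19.9
```

Run:
```python
from h import *
s=get_state(); print(s["time_s"],s["eef_pos"],s["eef_rot"],s["gripper_width"])
q=s["eef_rot"];M=R.from_quat([q[1],q[2],q[3],q[0]]).as_matrix();print(M.round(4))
np.save("w13.npy",campose("wrist",s)[3]); im=read_camera("wrist");cv2.imwrite("pics/w13.png",im)
cv2.imwrite("pics/s13.png",read_camera("scene"))
```

```text
28.3 [606.53569255  10.75700896 229.80649865] [-0.0034409   0.01996866  0.98792867 -0.15357852] 19.887879166646027
[[-9.992e-01  3.840e-02 -1.290e-02]
 [ 4.050e-02  9.520e-01 -3.033e-01]
 [ 7.000e-04 -3.036e-01 -9.528e-01]]
```

View pics/w13.png

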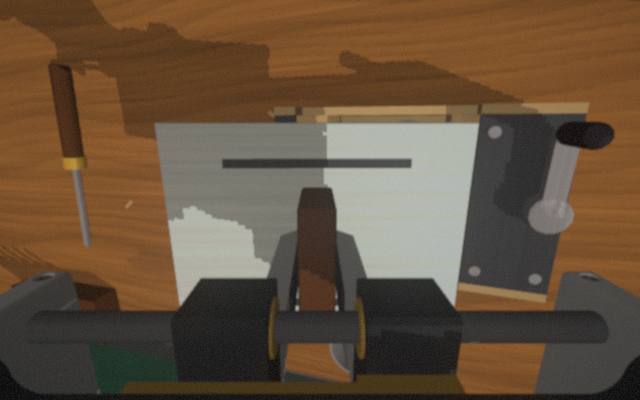

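View pics/s13.png

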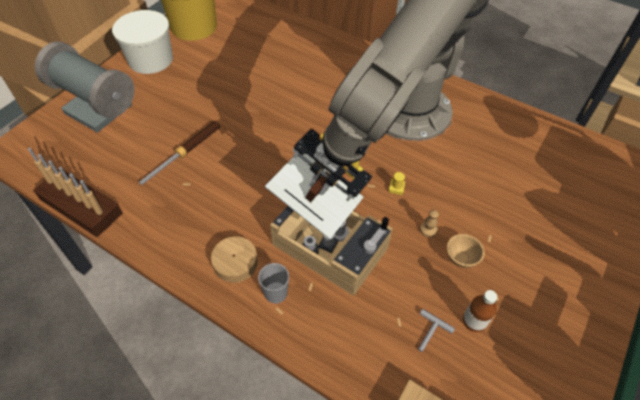

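Run:
```python
from h import *
im=cv2.imread("pics/w13.png")
f,cx,cy,_=campose("wrist"); P=np.load("w13.npy"); cp=(f,cx,cy,P)
T=P@np.linalg.inv(np.array(camera_model("wrist")["mount"]))
for x,y in [(75,-100),(75,100),(-75,100)]:
    print((x,y),proj("wrist",(T@[x,y,13.4,1])[:3],cp))
for q in [(60,80),(134,80),(134,88),(-133,88),(60,-80),(60,88)]:
    a=np.radians(87.8);ex=np.array([np.cos(a),np.sin(a)]);ey=np.array([-ex[1],ex[0]])
    w=np.array([607.7,56.8])+ex*q[0]+ey*q[1]; print(q,proj("wrist",[*w,102],cp).round(1))
cv2.imwrite("pics/w13c.png",cv2.resize(im[95:175,140:600],None,fx=1.7,fy=1.7,interpolation=cv2.INTER_CUBIC))
cv2.imwrite("pics/w13d.png",cv2.resize(im[90:310,440:610],None,fx=2.7,fy=2.7,interpolation=cv2.INTER_CUBIC))
```

```text
(75, -100) [152.79361486 120.95472331]
(75, 100) [479.77406544 120.9998823 ]
(-75, 100) [451.09717701 330.23203281]
(60, 80) [480.9 113.3]
(134, 80) [586.8 112.7]
(134, 88) [589.2 101.8]
(-133, 88) [273.4 106.6]
(60, -80) [458.2 282.2]
(60, 88) [482.3 103.4]
```

View pics/w13c.png

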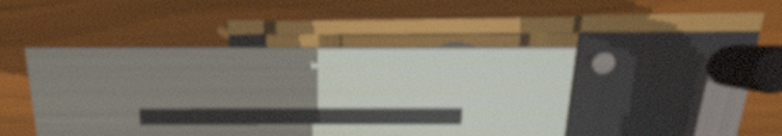

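View pics/w13d.png

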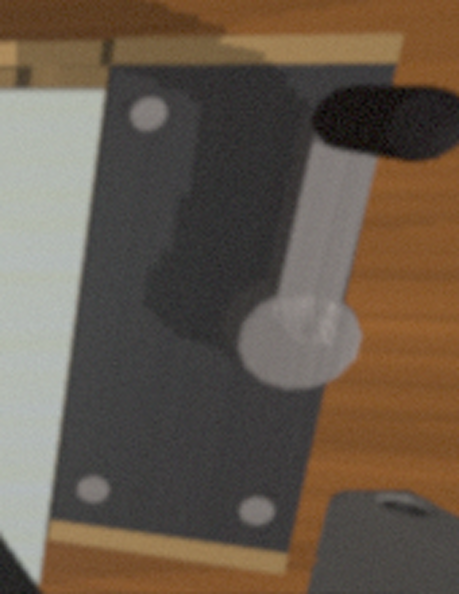

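Run:
```python
from h import *
f,cx,cy,_=campose("wrist"); P=np.load("w13.npy"); cp=(f,cx,cy,P)
pts=[((587,114.2),(134,80)),((479.8,114.4),(60,80)),((546.7,294.2),(134,-80)),((458.5,283),(60,-80))]
W=np.array([onz("wrist",*p,102,cp)[:2] for p,_ in pts]); B=np.array([q for _,q in pts],float)
Wc,Bc=W.mean(0),B.mean(0)
a=np.arctan2(sum((B-Bc)[:,0]*(W-Wc)[:,1]-(B-Bc)[:,1]*(W-Wc)[:,0]),sum(((B-Bc)*(W-Wc)).sum(1)))
Rm=np.array([[np.cos(a),-np.sin(a)],[np.sin(a),np.cos(a)]]); t=Wc-Rm@Bc
print(W.round(1),np.degrees(a),t,(W-(B@Rm.T+t)).round(1)); print(Wc)
```

```text
[[534.1 194.1]
 [530.9 119. ]
 [692.2 187.9]
 [690.8 114. ]] 88.02821874191238 [608.64927633  56.82252675] [[ 0.8  0.6]
 [ 0.1 -0.5]
 [-1.  -0.1]
 [ 0.1 -0. ]]
[611.98678274 153.76509248]
```

Emit:
send_rows:
  travel:
    - [0,0.11,-0.4]
    - [0,0,-0.6]
    - [0,0,-0.4]
    - [0,0,-0.12]
    - [0,0,0]
  rotation:
    - [0,0,0.05]
    - [0,0,0]
    - [0,0,0]
    - [0,0,0]
    - [0,0,0]
  jaw: [240,240,240,240,240]

```text
time_s: 29.02
eef_pos: [606.8, 18.4, 138.6]
eef_rot: [-0.003, 0.017, 0.988, -0.154]
contact_force: [1.3, 0.3, -4.3]
gripper_width: 20.1
```

Run:
```python
from h import *
s=get_state(); print(s["time_s"],s["eef_pos"],s["eef_rot"],s["gripper_width"],s["contact_force"])
q=s["eef_rot"];M=R.from_quat([q[1],q[2],q[3],q[0]]).as_matrix();print(M.round(4))
N=np.array(s["eef_pos"])+M@[0,100,19.4];print("nose",N, N-[608.6,56.8,0])
np.save("w14.npy",campose("wrist",s)[3]); im=read_camera("wrist");cv2.imwrite("pics/w14.png",im)
```

```text
29.025 [606.81034614  18.38005426 138.60522948] [-0.00310152  0.01693511  0.98790741 -0.15408614] 20.06397173959985 [ 1.30914037  0.32385087 -4.30334152]
[[-9.994e-01  3.250e-02 -1.130e-02]
 [ 3.440e-02  9.519e-01 -3.043e-01]
 [ 9.000e-04 -3.046e-01 -9.525e-01]]
nose [609.84069849 107.66997869  89.67174033] [ 1.24069849 50.86997869 89.67174033]
```

View pics/w14.png

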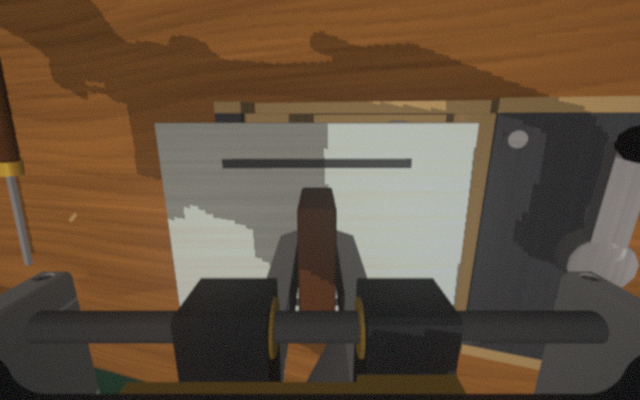

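Run:
```python
from h import *
f,cx,cy,_=campose("wrist"); P=np.load("w14.npy"); cp=(f,cx,cy,P)
im=cv2.imread("pics/w14.png");cv2.imwrite("pics/w14c.png",cv2.resize(im[90:170,440:640],None,fx=4,fy=4,interpolation=cv2.INTER_CUBIC))
for u,v,z in [(478.5,123.5,95.4),(497,112.5,102),(463,260,95.4)]: print(onz("wrist",u,v,z,cp).round(1))
```

```text
[536.4 111.5  95.4]
[530.4 119.5 102. ]
[627.7 110.3  95.4]
```

View pics/w14c.png

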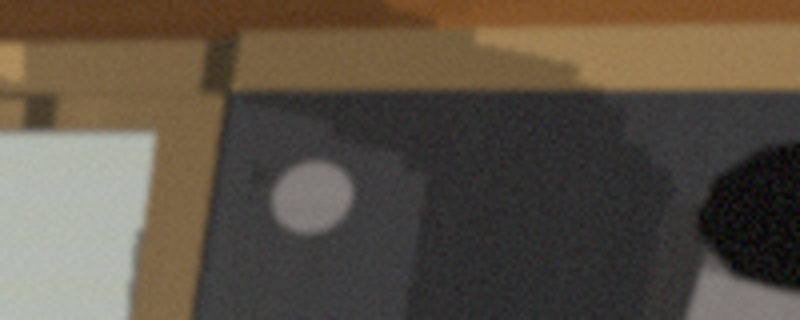

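Emit:
send_rows:
  travel:
    - [0.0,0.2,-0.064]
    - [0.01,0.2,-0.066]
    - [0.01,0.2,-0.066]
    - [0.01,0.2,-0.066]
    - [0,0,0]
  rotation:
    - [0,0,0]
    - [0,0,0]
    - [0,0,0]
    - [0,0,0]
    - [0,0,0]
  jaw: [240,240,240,240,240]

```text
time_s: 29.7
eef_pos: [608.4, 68.2, 122.0]
eef_rot: [-0.003, 0.016, 0.988, -0.154]
contact_force: [-0.3, -0.2, -4.7]
gripper_width: 19.9
```

Run:
```python
from h import *
s=get_state(); print(s["time_s"],s["eef_pos"],s["eef_rot"],s["gripper_width"],s["contact_force"])
q=s["eef_rot"];M=R.from_quat([q[1],q[2],q[3],q[0]]).as_matrix();print(M.round(4))
N=np.array(s["eef_pos"])+M@[0,100,19.4];print("nose", N-[608.6,56.8,0])
N=np.array(s["eef_pos"])+M@[0,-100,19.4];print("tail", N-[608.6,56.8,0])
np.save("w15.npy",campose("wrist",s)[3]); im=read_camera("wrist");cv2.imwrite("pics/w15.png",im)
```

```text
29.7 [608.38899138  68.18907528 121.97477847] [-0.00324539  0.01570021  0.9879234  -0.15411139] 19.932239474608036 [-0.25724018 -0.22071681 -4.74294006]
[[-0.9995  0.03   -0.0113]
 [ 0.032   0.952  -0.3044]
 [ 0.0016 -0.3046 -0.9525]]
nose [  2.57280231 100.68437882  73.03645849]
tail [ -3.43138031 -89.71689385 133.95694073]
```

View pics/w15.png

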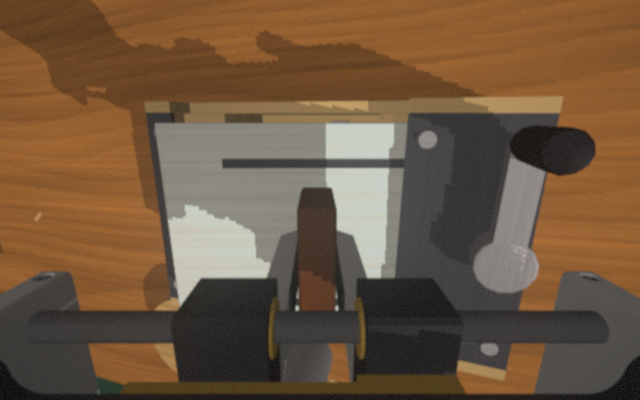

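Emit:
send_rows:
  travel:
    - [0,-0.047,-0.093]
    - [0,-0.042,-0.097]
    - [0,-0.035,-0.098]
    - [0,-0.03,-0.1]
    - [0,0,0]
  rotation:
    - [0.7,-0.025,0]
    - [0.7,-0.025,0]
    - [0.7,-0.025,0]
    - [0.7,-0.025,0]
    - [0,0,0]
  jaw: [240,240,240,240,240]

```text
time_s: 30.38
eef_pos: [608.2, 55.0, 99.6]
eef_rot: [-0.001, 0.019, 0.999, -0.033]
contact_force: [-1.2, -0.4, -5.0]
gripper_width: 19.6
```

```bash
cat > chk.py <<'E'
from h import *
import sys
s=get_state(); print(s["time_s"],s["eef_pos"].round(1),s["gripper_width"].round(1),s["contact_force"].round(1),s["torque"].round(2))
q=s["eef_rot"];M=R.from_quat([q[1],q[2],q[3],q[0]]).as_matrix()
print("toolz",M[:,2].round(4),"yaw",np.degrees(np.arctan2(M[1,1],M[0,1])).round(2))
a=np.radians(88);ex=np.array([np.cos(a),np.sin(a)]);ey=np.array([-ex[1],ex[0]])
for k in (100,-100):
    N=np.array(s["eef_pos"])+M@[-1,k,19.4]; d=N[:2]-[608.6,56.8]; print(k,"bay",(d@ex).round(1),(d@ey).round(1),N[2].round(1))
if len(sys.argv)>1:
    im=read_camera("wrist");cv2.imwrite("pics/"+sys.argv[1],im)
E
python3 chk.py w16.png
```

```text
Traceback (most recent call last):
  File "chk.py", line 3, in <module>
    s=get_state(); print(s["time_s"],s["eef_pos"].round(1),s["gripper_width"].round(1),s["contact_force"].round(1),s["torque"].round(2))
                                                           ^^^^^^^^^^^^^^^^^^^^^^^^
AttributeError: 'float' object has no attribute 'round'
```

```bash
sed -i 's/s\["gripper_width"\].round(1)/round(s["gripper_width"],1)/' chk.py; python3 chk.py w16.png
```

```text
30.375 [608.2  55.   99.6] 19.6 [-1.2 -0.4 -5. ] [ 0.12 -0.02 -0.05]
toolz [-0.0029 -0.065  -0.9979] yaw 87.86
100 bay 96.7 -0.9 73.7
-100 bay -102.8 -0.4 86.7
```

View pics/w16.png

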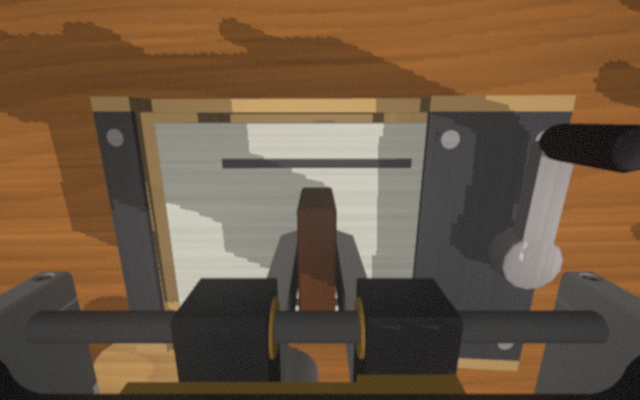

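Emit:
send_rows:
  travel:
    - [0,0.01,-0.05]
    - [0,0,-0.05]
    - [0,0,-0.04]
    - [0,0,0]
    - [0,0,0]
  rotation:
    - [0.37,-0.015,0]
    - [0.37,-0.015,0]
    - [0,0,0]
    - [0,0,0]
    - [0,0,0]
  jaw: [240,240,240,240,240]

```text
time_s: 31.05
eef_pos: [608.5, 58.4, 90.8]
eef_rot: [-0.0, 0.017, 1.0, -0.0]
contact_force: [-0.5, -0.6, -4.8]
gripper_width: 19.7
```

```bash
python3 chk.py
```

```text
31.05 [608.5  58.4  90.8] 19.7 [-0.5 -0.6 -4.8] [ 0.04 -0.    0.02]
toolz [-2.e-04 -4.e-04 -1.e+00] yaw 88.09
100 bay 101.6 -0.7 71.4
-100 bay -98.4 -1.0 71.4
```

Emit:
send_rows:
  travel:
    - [0,0,-0.02]
    - [0,0,0]
    - [-0.003,-0.1,0]
    - [-0.004,-0.1,0]
    - [0,0,0]
  rotation:
    - [0,0,0]
    - [0,0,0]
    - [0,0,0]
    - [0,0,0]
    - [0,0,0]
  jaw: [240,240,240,240,240]

```text
time_s: 31.68
eef_pos: [608.0, 45.2, 89.7]
eef_rot: [0.0, 0.017, 1.0, -0.0]
contact_force: [0.2, -0.9, -4.9]
gripper_width: 20.0
```

```bash
python3 chk.py w17.png
```

```text
31.675 [608.   45.2  89.7] 20.0 [ 0.2 -0.9 -4.9] [ 0.03  0.02 -0.04]
toolz [ 0.e+00 -3.e-04 -1.e+00] yaw 88.0
100 bay 88.4 -0.8 70.3
-100 bay -111.6 -0.8 70.4
```

View pics/w17.png

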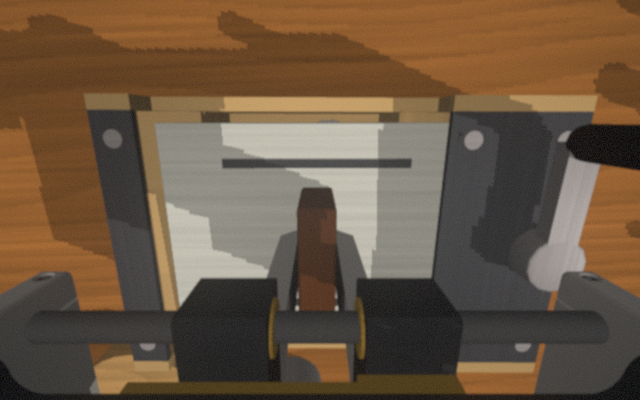

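Run:
```python
from h import *
cp=campose("wrist")
im=cv2.imread("pics/w17.png");cv2.imwrite("pics/w17c.png",cv2.resize(im[85:185,70:230],None,fx=4.5,fy=4.5,interpolation=cv2.INTER_CUBIC))
a=np.radians(88);ex=np.array([np.cos(a),np.sin(a)]);ey=np.array([-ex[1],ex[0]])
for u,v,z in [(155,124,76),(449,124,76),(137,110,102),(454,110,102),(595,110,102),(88,110,102)]:
    d=onz("wrist",u,v,z,cp)[:2]-[608.6,56.8]; print((u,v),(d@ex).round(1),(d@ey).round(1))
```

```text
(155, 124) -110.3 73.3
(449, 124) 70.3 73.4
(137, 110) -105.3 80.8
(454, 110) 61.1 81.0
(595, 110) 135.1 81.0
(88, 110) -131.1 80.8
```

View pics/w17c.png

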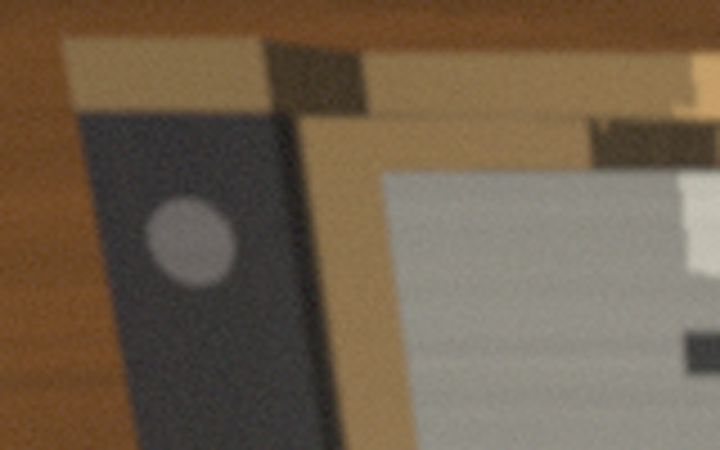

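Emit:
send_rows:
  travel:
    - [-0.003,-0.09,0]
    - [-0.003,-0.08,0]
    - [0,-0.03,0]
    - [0,0,0]
    - [0,0,0]
  rotation:
    - [0,0,0]
    - [0,0,0]
    - [0,0,0]
    - [0,0,0]
    - [0,0,0]
  jaw: [240,240,240,240,240]

```text
time_s: 32.35
eef_pos: [607.7, 34.3, 89.6]
eef_rot: [-0.0, 0.017, 1.0, -0.0]
contact_force: [-0.1, 0.9, -4.6]
gripper_width: 20.0
```

```bash
python3 chk.py
```

```text
32.35 [607.7  34.3  89.6] 20.0 [-0.1  0.9 -4.6] [ 0.02  0.01 -0.04]
toolz [-1.e-04 -0.e+00 -1.e+00] yaw 88.08
100 bay 77.5 -0.7 70.2
-100 bay -122.5 -1.0 70.2
```

Emit:
send_rows:
  travel:
    - [0,-0.02,0]
    - [0,-0.02,0]
    - [0,0,0]
    - [0,0,0]
    - [0,0,0]
  rotation:
    - [0,0,0]
    - [0,0,0]
    - [0,0,0]
    - [0,0,0]
    - [0,0,0]
  jaw: [240,240,240,240,240]

```text
time_s: 32.98
eef_pos: [607.8, 32.1, 89.7]
eef_rot: [0.0, 0.017, 1.0, 0.0]
contact_force: [1.2, 4.9, -4.3]
gripper_width: 19.8
```

```bash
python3 chk.py
```

```text
32.975 [607.8  32.1  89.7] 19.8 [ 1.2  4.9 -4.3] [ 0.92 -0.39 -0.12]
toolz [ 2.e-04  2.e-04 -1.e+00] yaw 88.09
100 bay 75.3 -0.9 70.3
-100 bay -124.7 -1.2 70.3
```

Emit:
send_rows:
  travel:
    - [0,-0.005,-0.01]
    - [0,0,0]
    - [0,0,0]
    - [0,0,0]
    - [0,0,0]
  rotation:
    - [0,0,0]
    - [0,0,0]
    - [0,0,0]
    - [0,0,0]
    - [0,0,0]
  jaw: [240,240,120,100,80]

```text
time_s: 33.6
eef_pos: [607.7, 31.1, 89.0]
eef_rot: [-0.0, 0.017, 1.0, -0.0]
contact_force: [-0.6, 0.4, 0.3]
gripper_width: 46.7
```

Emit:
send_rows:
  travel:
    - [0,0,0]
    - [0,0,0.5]
    - [0,0,0.8]
    - [0,0.4,0.8]
    - [0,0.6,0.2]
  rotation:
    - [0,0,0]
    - [0,0,0]
    - [0,0,0]
    - [0,0,0]
    - [0,0,0]
  jaw: [80,80,80,0,0]

```text
time_s: 34.22
eef_pos: [608.9, 90.9, 230.3]
eef_rot: [0.002, 0.018, 1.0, 0.001]
contact_force: [-0.0, 0.2, -0.9]
gripper_width: 81.3
```

```bash
python3 chk.py w18.png
python3 - <<'E'
from h import *
for n in("top","scene"): cv2.imwrite(f"pics/{n}18.png",read_camera(n))
E
```

```text
34.225 [608.9  90.9 230.3] 81.3 [-0.   0.2 -0.9] [ 0.05 -0.04 -0.01]
toolz [ 0.0039  0.0012 -1.    ] yaw 87.94
100 bay 134.2 -0.3 211.0
-100 bay -65.8 -0.1 210.7
```

View pics/w18.png

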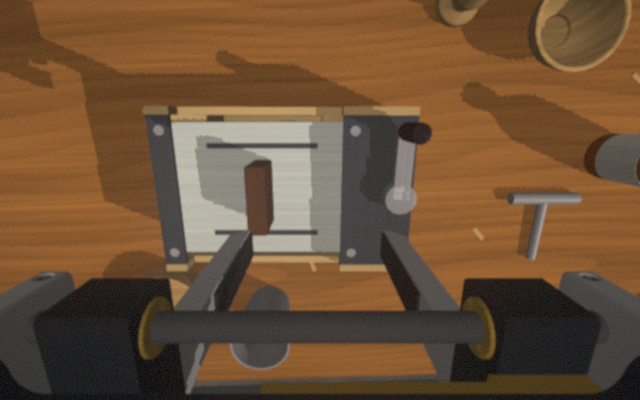

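Emit:
send_rows:
  travel:
    - [-0.3,0.5,0]
    - [-0.4,0.5,0]
    - [-0.33,0.38,-0.3]
    - [0,0,-0.3]
    - [0,0,0]
  rotation:
    - [0,0,0]
    - [0,0,0]
    - [0,0,0]
    - [0,0,0]
    - [0,0,0]
  jaw: [0,0,0,0,0]

```text
time_s: 35.0
eef_pos: [545.5, 172.8, 189.8]
eef_rot: [-0.001, 0.017, 1.0, -0.001]
contact_force: [0.4, -0.1, -0.3]
gripper_width: 93.9
```

```bash
python3 chk.py w19.png
```

```text
35.0 [545.5 172.8 189.8] 93.9 [ 0.4 -0.1 -0.3] [0.08 0.   0.02]
toolz [-0.0018 -0.0019 -1.    ] yaw 88.01
100 bay 213.6 66.1 170.2
-100 bay 13.6 66.1 170.6
```

View pics/w19.png

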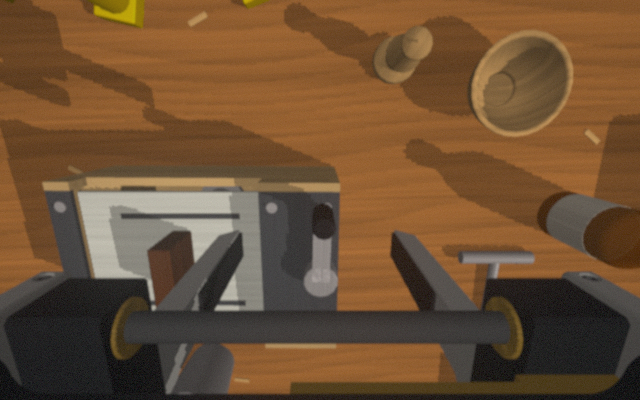

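Run:
```python
from h import *
cp=campose("wrist")
im=cv2.imread("pics/w19.png");cv2.imwrite("pics/w19c.png",cv2.resize(im[170:310,240:360],None,fx=4,fy=4,interpolation=cv2.INTER_CUBIC))
for u,v,z in [(322,228,160),(323,212,121),(321,279,121)]: print(onz("wrist",u,v,z,cp).round(1))
```

```text
[547.2 176.6 160. ]
[547.  178.1 121. ]
[610.8 174.4 121. ]
```

View pics/w19c.png

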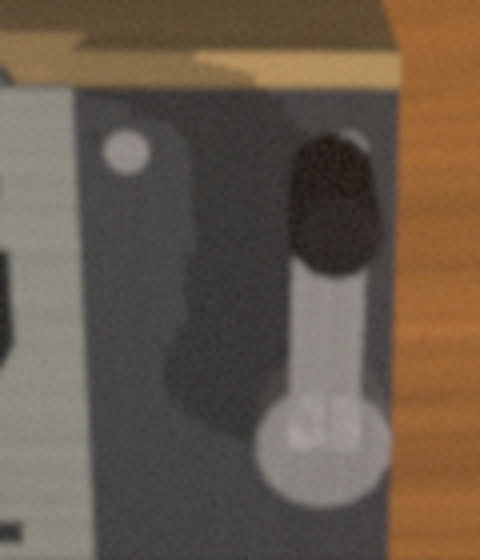

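Emit:
send_rows:
  travel:
    - [0.025,0.06,-0.4]
    - [0,0,-0.5]
    - [0,0,-0.1]
    - [0,0,0]
    - [0,0,0]
  rotation:
    - [0,0,0]
    - [0,0,0]
    - [0,0,0]
    - [0,0,0]
    - [0,0,0]
  jaw: [0,0,0,200,240]
  squeeze: 10

```text
time_s: 35.67
eef_pos: [548.2, 177.7, 132.2]
eef_rot: [0.001, 0.017, 1.0, 0.0]
contact_force: [-1.2, 0.3, 0.1]
gripper_width: 77.4
```

Emit:
send_rows:
  travel:
    - [0,0,0]
    - [0,0,0]
    - [0,0,0]
    - [0,0,0]
    - [0,0,0]
  rotation:
    - [0,0,0]
    - [0,0,0]
    - [0,0,0]
    - [0,0,0]
    - [0,0,0]
  jaw: [240,240,240,240,240]

```text
time_s: 36.3
eef_pos: [547.3, 177.8, 131.0]
eef_rot: [-0.0, 0.017, 1.0, -0.0]
contact_force: [0.5, -0.2, -0.0]
gripper_width: 27.5
```

```bash
python3 chk.py
python3 - <<'E'
import numpy as np
from h import get_state
s=get_state()
c=np.array([612.5,173.7]);p=s["eef_pos"][:2];d=p-c;print(np.hypot(*d),np.degrees(np.arctan2(d[1],d[0])))
for a in np.linspace(np.degrees(np.arctan2(d[1],d[0])),86.5,26)[1:]:
    q=c+65*np.array([np.cos(np.radians(a)),np.sin(np.radians(a))]); print(round(a,1),((q-p)/60).round(3)); p=q
E
```

```text
36.3 [547.3 177.8 131. ] 27.5 [ 0.5 -0.2 -0. ] [ 0.04  0.03 -0.01]
toolz [-1.e-04 -2.e-04 -1.e+00] yaw 88.07
100 bay 218.8 64.6 111.6
-100 bay 18.8 64.3 111.6
65.29269319912488 176.35965010153566
172.8 [0.011 0.067]
169.2 [0.011 0.067]
165.6 [0.015 0.066]
162.0 [0.019 0.065]
158.4 [0.023 0.064]
154.8 [0.027 0.062]
151.2 [0.031 0.061]
147.6 [0.035 0.058]
144.0 [0.038 0.056]
140.4 [0.042 0.054]
136.8 [0.045 0.051]
133.2 [0.048 0.048]
129.6 [0.051 0.045]
126.0 [0.054 0.042]
122.4 [0.056 0.038]
118.8 [0.058 0.035]
115.3 [0.061 0.031]
111.7 [0.062 0.027]
108.1 [0.064 0.023]
104.5 [0.065 0.019]
100.9 [0.066 0.015]
97.3 [0.067 0.011]
93.7 [0.068 0.006]
90.1 [0.068 0.002]
86.5 [ 0.068 -0.002]
```

Emit:
send_rows:
  travel:
    - [0,0,0]
    - [0,0,0]
    - [0.011,0.067,0]
    - [0.011,0.067,0]
    - [0.015,0.066,0]
  rotation:
    - [0,0,0]
    - [0,0,0]
    - [0,0,0]
    - [0,0,0]
    - [0,0,0]
  jaw: [240,240,240,240,240]

```text
time_s: 36.92
eef_pos: [549.4, 189.9, 130.9]
eef_rot: [-0.0, 0.017, 1.0, -0.0]
contact_force: [-2.0, -3.9, -0.1]
gripper_width: 17.6
```

Emit:
send_rows:
  travel:
    - [0.019,0.065,0]
    - [0.023,0.064,0]
    - [0.027,0.062,0]
    - [0.031,0.061,0]
    - [0.035,0.058,0]
  rotation:
    - [0,0,0]
    - [0,0,0]
    - [0,0,0]
    - [0,0,0]
    - [0,0,0]
  jaw: [240,240,240,240,240]

```text
time_s: 37.55
eef_pos: [557.7, 208.7, 130.9]
eef_rot: [-0.0, 0.017, 1.0, -0.0]
contact_force: [-3.1, -3.1, -2.4]
gripper_width: 17.5
```

Emit:
send_rows:
  travel:
    - [0.038,0.056,0]
    - [0.042,0.054,0]
    - [0.045,0.051,0]
    - [0.048,0.048,0]
    - [0.051,0.045,0]
  rotation:
    - [0,0,0]
    - [0,0,0]
    - [0,0,0]
    - [0,0,0]
    - [0,0,0]
  jaw: [240,240,240,240,240]

```text
time_s: 38.17
eef_pos: [571.3, 223.9, 131.0]
eef_rot: [-0.0, 0.017, 1.0, -0.0]
contact_force: [-3.6, -1.8, -3.5]
gripper_width: 18.1
```

Smooth, low forces. Continue.

Emit:
send_rows:
  travel:
    - [0.054,0.042,0]
    - [0.056,0.038,0]
    - [0.058,0.035,0]
    - [0.06,0.031,0]
    - [0.062,0.027,0]
  rotation:
    - [0,0,0]
    - [0,0,0]
    - [0,0,0]
    - [0,0,0]
    - [0,0,0]
  jaw: [240,240,240,240,240]

```text
time_s: 38.8
eef_pos: [588.8, 234.1, 131.0]
eef_rot: [-0.0, 0.017, 1.0, -0.0]
contact_force: [-2.8, -4.5, -1.7]
gripper_width: 17.9
```

Emit:
send_rows:
  travel:
    - [0.064,0.023,0]
    - [0.065,0.019,0]
    - [0.066,0.015,0]
    - [0.067,0.011,0]
    - [0.068,0.006,0]
  rotation:
    - [0,0,0]
    - [0,0,0]
    - [0,0,0]
    - [0,0,0]
    - [0,0,0]
  jaw: [240,240,240,240,240]

```text
time_s: 39.42
eef_pos: [608.5, 238.5, 131.0]
eef_rot: [-0.0, 0.017, 1.0, -0.0]
contact_force: [-3.7, -4.7, -0.9]
gripper_width: 17.6
```

Emit:
send_rows:
  travel:
    - [0.068,0.002,0]
    - [0.068,-0.002,0]
    - [0,0,0]
    - [0,0,0]
    - [0,0,0]
  rotation:
    - [0,0,0]
    - [0,0,0]
    - [0,0,0]
    - [0,0,0]
    - [0,0,0]
  jaw: [240,240,240,240,240]

```text
time_s: 40.05
eef_pos: [616.6, 238.7, 131.1]
eef_rot: [0.0, 0.017, 1.0, -0.0]
contact_force: [1.1, -1.4, -4.9]
gripper_width: 17.7
```

```bash
python3 chk.py
```

```text
40.05 [616.6 238.7 131.1] 17.7 [ 1.1 -1.4 -4.9] [-0.52 -0.2  -0.08]
toolz [ 4.e-04 -0.e+00 -1.e+00] yaw 88.08
100 bay 282.0 -2.5 111.7
-100 bay 82.0 -2.8 111.7
```

Emit:
send_rows:
  travel:
    - [0,0,0]
    - [0,0,0]
    - [0,0,0.5]
    - [0,0,0.8]
    - [0,0,0.8]
  rotation:
    - [0,0,0]
    - [0,0,0]
    - [0,0,0]
    - [0,0,0]
    - [0,0,0]
  jaw: [120,60,0,0,0]

```text
time_s: 40.67
eef_pos: [616.4, 238.7, 258.6]
eef_rot: [0.0, 0.017, 1.0, 0.0]
contact_force: [-0.4, 0.5, 0.5]
gripper_width: 64.3
```

Emit:
send_rows:
  travel:
    - [-0.4,-0.5,0.2]
    - [-0.5,-0.8,0]
    - [-0.3,-0.5,0]
    - [0,0,0]
    - [0,0,0]
  rotation:
    - [0,0,0]
    - [0,0,0]
    - [0,0,0]
    - [0,0,0]
    - [0,0,0]
  jaw: [0,0,0,0,0]

```text
time_s: 41.3
eef_pos: [544.8, 131.4, 269.4]
eef_rot: [0.0, 0.016, 1.0, 0.0]
contact_force: [-0.8, 1.0, -0.5]
gripper_width: 94.1
```

```bash
python3 chk.py w20.png
python3 - <<'E'
from h import *
cv2.imwrite("pics/s20.png",read_camera("scene"));cv2.imwrite("pics/t20.png",read_camera("top"))
E
```

```text
41.3 [544.8 131.4 269.4] 94.1 [-0.8  1.  -0.5] [ 0.05 -0.03  0.  ]
toolz [ 6.e-04  8.e-04 -1.e+00] yaw 88.12
100 bay 172.4 65.6 250.1
-100 bay -27.6 65.1 249.9
```

View pics/w20.png

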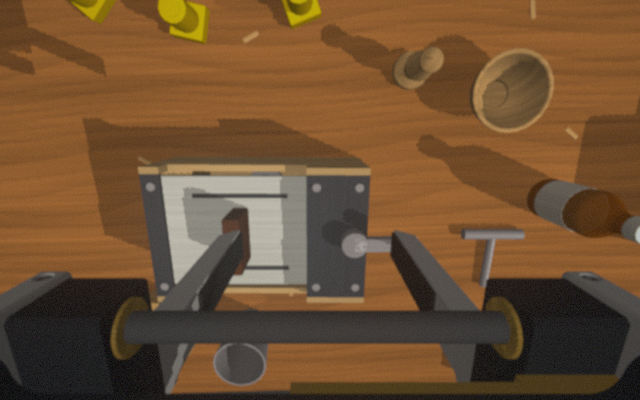

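View pics/t20.png

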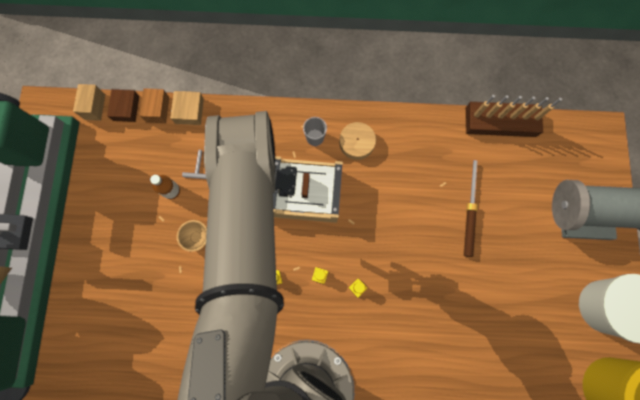

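View pics/s20.png

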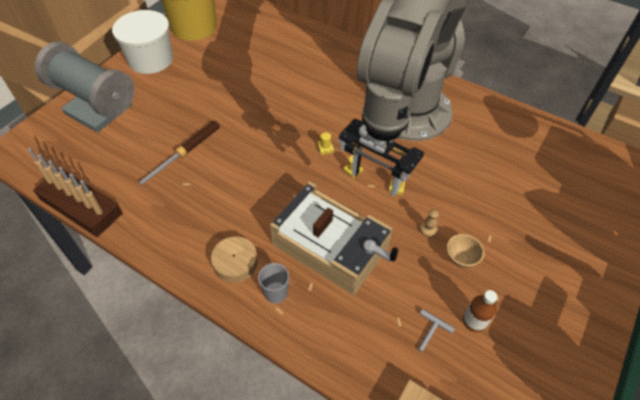

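Emit:
send_rows:
  travel:
    - [-0.3,-0.5,0.3]
    - [-0.4,-0.6,0]
    - [-0.2,-0.3,0]
    - [0,0,0]
    - [0,0,0]
  rotation:
    - [0,0,0]
    - [0,0,0]
    - [0,0,0]
    - [0,0,0]
    - [0,0,0]
  jaw: [0,0,0,0,0]

```text
time_s: 42.08
eef_pos: [491.0, 47.6, 287.1]
eef_rot: [0.0, 0.016, 1.0, -0.0]
contact_force: [1.1, 0.4, -0.2]
gripper_width: 93.9
```

```bash
python3 chk.py w21.png
python3 - <<'E'
from h import *
im=cv2.imread("pics/w21.png");cv2.imwrite("pics/w21c.png",cv2.resize(im[140:330,180:480],None,fx=2.6,fy=2.6,interpolation=cv2.INTER_CUBIC))
E
```

```text
42.075 [491.   47.6 287.1] 93.9 [ 1.1  0.4 -0.2] [ 0.04 -0.05  0.01]
toolz [ 3.e-04 -4.e-04 -1.e+00] yaw 88.14
100 bay 86.7 116.4 267.7
-100 bay -113.3 115.9 267.8
```

View pics/w21c.png

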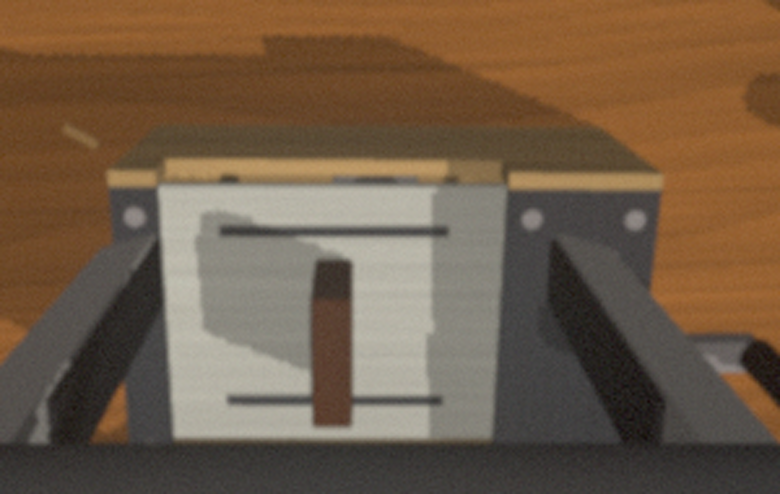

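Run:
```python
from h import *
cp=campose("wrist")
a=np.radians(88);ex=np.array([np.cos(a),np.sin(a)]);ey=np.array([-ex[1],ex[0]])
for u,v,z in [(307.7,279.4,126),(180+160/2.6,140+184/2.6,76),(180+505/2.6,140+184/2.6,76)]:
    d=onz("wrist",u,v,z,cp)[:2]-[608.6,56.8]; print((d@ex).round(1),(d@ey).round(1))
s0=cv2.imread("pics/scene0.png");s1=cv2.imread("pics/s20.png")
A=np.hstack([cv2.resize(x[215:295,330:420],None,fx=4.4,fy=4.4,interpolation=cv2.INTER_CUBIC) for x in (s0,s1)]);cv2.imwrite("pics/cmp.png",A)
o=np.array([608.6,56.8])
for th in (-0.05,0,.1,.2):
    k=o+ex*(117+65*np.cos(th))+ey*65*np.sin(th); print(th,[(proj("scene",[*k,z])-[330,215])*4.4 for z in (121,160)])
```

```text
-24.0 0.3
-113.8 74.1
64.1 74.7
-0.05 [array([271.58569155, 190.70900799]), array([280.83666765, 155.3696331 ])]
0 [array([274.59963821, 186.61448236]), array([283.91623158, 151.21515266])]
0.1 [array([279.84152661, 178.03008   ]), array([289.26749603, 142.50569469])]
0.2 [array([283.99793246, 168.99705697]), array([293.50354051, 133.34206066])]
```

View pics/cmp.png

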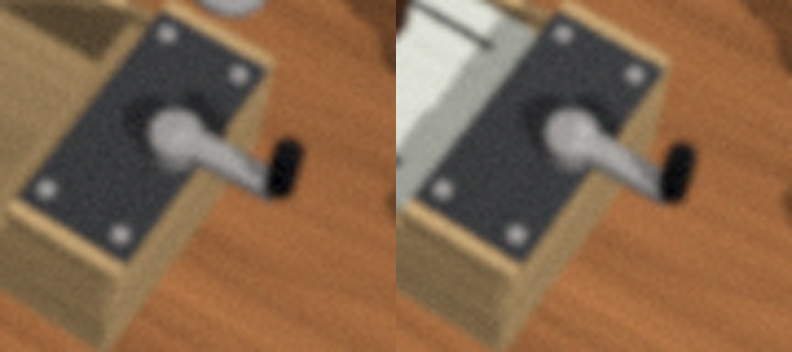

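```bash
python3 -c "
from rig import manip; print(manip.finish_job())"
```

```text
the job is handed in; nothing more can be done
None
```

The job is handed in, with every step of the task carried out. The hand-in reports no verdict, so what follows rests on my own checks.

**What I did:** The faceplate, chuck and steel jaw carrier were on the bench; the arbor was not. I stood all three in the well, swung the cam aside, and slid the panel in at about 18° under the wide lip. I then laid it flat, drew it back to the end stop and swung the cam back to locked. It took about 42 s of the 210 s allowed.

**Last checks:**
- **Panel:** the grip block measured at bay x -24, y 0.3 mm, against a target of -25, 0. While still gripped at the stop the panel was level, its underside read z ≈ 70 mm, and the stop pushed back with about 5 N.
- **Cam:** the locked lever angle came out at about 0.03 rad, judged by comparing the scene picture with the one from the start. The fingers hid the knob in the last close views, so this is the least direct of the checks.
- **Accessories:** all three were seen inside the well before the panel went in; I could not see them afterwards.
- **Bystanders and yellow look-alikes:** none appeared to have moved, though some were partly hidden in the last pictures. The gripper was clear of everything.

**What disagreed:** estimates of the bay's position from different views differed by 1–3 mm, and by 1–2° in heading. I used the close-up wrist views, and the panel met the stop where they predicted. The first cam swing gave about 24 N per axis at the wrist, roughly 35 N in all, because the knob slid in the fingers. That is well under the 120 N limit, and the return swing, done more slowly, stayed around 5 N.

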